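# Restock the two-sided turning counter display with framed prints

## Robot

A 6-joint arm with a two-finger parallel gripper is mounted at the origin on the work surface. World frame = base frame: x ahead of the robot, y to its left, z up, the work surface at z = 0. Lengths are in m, angles in rad, forces in N, time in s.
With the tool pointing down it reaches from about 0.35 to 0.85 m from the base axis. Payload 8.1 kg.
Tool frame: the origin (TCP) lies midway between the tips of the shut fingers; the grasp point (between the pads) lies 19 mm behind it; z points along the fingers, y is the direction in which the jaws open and shut (so a half turn about z gives the same grasp; the last joint's range is limited). The gripper opens to 93 mm and grips with 3 to 60 N. Pads are 15 mm wide; open, the fingers measure 128 mm over their backs; the gripper's body (75 mm by 188 mm) begins 65 mm behind the grasp point.
Start: joints at [1.203, 0.13, 1.488, -0, 1.523, -0.085], TCP at [0.167, 0.576, 0.186] pointing down, gripper open.
Joint ranges: [-2.96, 2.96], [-0.89, 2.26], [0.02, 2.5], [-1.34, 4.48], [0, 2.73], [-2.66, 2.66]. Speed limits (rad/s): [2.39, 2.39, 2.79, 3.14, 3.14, 3.14].

## Interface

Orientations are given as a rotation vector (axis times angle).
In Python, from plant import robot gives the robot as it stands. The module is installed in compiled form; this text tells all that it offers.
- The arm moves only by the shell command python3 -m pendant 'ROWS' [FORCE]. ROWS is JSON, a list of rows, each an object with "translation": the shift along the tool's x, y, z in mm, a list of three; "twist": the turn, a rotation vector about the tool's x, y, z in rad, a list of three; "grip": the opening, from -1 (shut) to 1 (fully open). A call has exactly 10 rows; each row shifts and turns the pose as measured when the row begins, along the tool's axes as they then stand; what a row does not reach is not made up. A row lasts 1/10 s, in which the tool goes at most 50 mm and 8.59 degrees, less where a joint would pass 70% of its speed; a pose out of reach is approached as far as the arm can. A call is refused whole if a number of a shift passes 50 or a number of a turn 0.15, either way. A call with a gripper value outside its range is refused whole. The fingers move at their own pace and stop on an object; FORCE is the grip in N (left out, the last holds). Time passes only in rows, so rows that do not move let the fingers close, or fill a call up. It gives the time, the measured TCP pose, the force and the opening at its end, in the units of the state.
- robot.read_state(): the state, without advancing time (a new reading comes with each control period).
- robot.read_camera(name): name is "scene" or "top" or "wrist"; returns (picture, depth): 400x640x3 uint8, red, green, blue; 400x640 float32, m along the optical axis (not along the pixel's ray), 0 where there is no reading.
- robot.camera_info(name): a dict with "vertical_fov" (degrees; the focal length in pixels is half the picture's height over the tangent of half this angle, whatever the lens; pixels are square), "cx", "cy" (the principal point, pixels), "cam_to_world" (4x4, takes a point from camera to world coordinates). Camera axes: x right, y up, looking along -z (the intrinsics and any distortion apply to the point x, -y, -z); pixel columns grow to the right and rows downward; lengths in m; the calibration is good to about 2 mm. The wrist camera is an equidistant fisheye: a pixel r from the principal point sees the ray r / f radians off the axis. A picture is of the moment at which its call begins: read the wrist's pose just before it. camera_info takes no time and is no camera call; for the wrist camera it gives the pose at the moment of the call.
- robot.close_job(): hands the job in, once; it reports no verdict.
The state is a dict: "t": time; "q": joint angles; "dq": joint speeds; "joint_torque": joint torques, N m; "tool_pos": TCP position; "orientation": TCP orientation; "force": force on the tool from outside, world axes, zero at the start; "wrist_torque": the same for the moment, N m; "opening": finger opening in m.
Only numpy, scipy, OpenCV 4.12 (cv2) and the standard library are available. Lean on these libraries where they do the work, as an engineer would, in place of code of your own. Each camera call takes 0.05 s, during which the arm holds its last target. There are 200 camera calls.

## Task

Restock the turning display on the gift shop counter from the stock rack: stand every red frame on the ledge of the display's red side and every green frame on the ledge of its green side, picture outwards, side by side, each leaning back squarely against the panel. The green side faces you now; to load the red side, pull up the sprung index knob, swing the display half a turn so that the red side faces you and let the pin drop home in the hole there, and once the red frames are standing turn it back in the same way and leave it pinned as you found it, with the red side to the customers. Do not let any frame fall over, and leave the snow globe, the mug and the gift box where they are.

Things in the scene. Friction and masses are not known exactly. Their poses are not given: they have to be found in the camera images.
- deck (a point): The turning deck, pale wood, 184 (x) by 220 (y), top 46 above the counter. This point: on the vertical turning axis, at the deck's top. Axes turn with the deck: +x out of the red side, -x out of the green side, y along the panel, z up. On its middle stands a box-like panel 70 thick (x -35 to +35), 214 wide, 95 tall above the deck, one face red, one green
- red_ledge (a point): middle of the red ledge, on the deck's top, at deck x = +60, y = 0; axes as deck. The ledge is the strip of deck from the red face (x = 35) to the inside of a low lip (x = 85 to 90, 7 high), 212 wide: room for two frames side by side, e.g. at y = -54 and +54. A frame leaning back there touches the panel's top edge and reaches some 40 above it
- green_ledge (a point): middle of the green ledge, on the deck's top, at deck x = -60, y = 0; axes as deck. The same as the red ledge, mirrored
- display (a joint): turn of the display about its vertical axis, rad, growing anticlockwise from above; 0 at the start, green side to the robot; 3.14 or -3.14 when the red side faces the robot (either way round will do). Free to 6 rad both ways, light drag of 0.12 N m; cannot turn while the pin is in a hole
- plunger (a joint): lift of the sprung index pin, m: 0 home in a hole, about 0.012 when it rides on the index ring between holes, at most 0.020. Pulling it up takes about 6 N at first and 11 N at the top; let go, it springs down. Its round tip finds a hole from about 3 mm off
- knob (a point): centre of the black knob with a yellow band on top of the index pin: upright cylinder, 28 in diameter, 30 tall, centre 89 above the counter when home. It rides on the deck's green side, 130 from the axis (deck x = -130, y = 0): the display is turned by lifting the knob and carrying it round the axis. Under it a steel barrel, 23 in diameter, its top 12 below the knob
- stand: fixed round foot of the display, 316 in diameter, with an aluminium index ring, top 30 above the counter, and four holes, 13 wide, 12 deep, a quarter turn apart, 130 from the axis. Origin: on the turning axis, on the counter; its -x points to the robot's side (the clerk), its +x to the customers
- hole_clerk (a point): mouth of the hole on the robot's side of the foot, at stand x = -130; the pin is in it at the start
- hole_customer (a point): mouth of the hole across from it, on the customers' side, at stand x = +130
- rack: loose plywood stock rack, 262 (x) by 112 (y) by 46 tall, 1.5 kg, with four slots across it at x = -84, -28, +28, +84, each 17 wide, floor 8 above the counter; frames stand 102 out of it, all with their pictures towards the rack's -x. Origin: centre of its underside
- red1: a rust-red picture frame, 90 wide (its y), 140 tall (its z), 14 thick (its x), about 0.16 kg; at the start upright in one of the rack's slots. Origin: centre of its underside; z runs up to its top edge, the picture is on its -x face, the cardboard back on its +x face. May be absent (then None)
- red2: another rust-red picture frame, 90 wide (its y), 140 tall (its z), 14 thick (its x), about 0.16 kg; at the start upright in one of the rack's slots. Origin: centre of its underside; z runs up to its top edge, the picture is on its -x face, the cardboard back on its +x face. May be absent (then None)
- green1: an olive-green picture frame, 90 wide (its y), 140 tall (its z), 14 thick (its x), about 0.16 kg; at the start upright in one of the rack's slots. Origin: centre of its underside; z runs up to its top edge, the picture is on its -x face, the cardboard back on its +x face. May be absent (then None)
- green2: another olive-green picture frame, 90 wide (its y), 140 tall (its z), 14 thick (its x), about 0.16 kg; at the start upright in one of the rack's slots. Origin: centre of its underside; z runs up to its top edge, the picture is on its -x face, the cardboard back on its +x face. May be absent (then None)
- globe: bystander: a snow globe on a dark wooden foot, 72 in diameter, 88 tall; origin under its centre
- mug: bystander: a dark red mug, 80 in diameter, 92 tall; origin under its centre
- giftbox: bystander: a cream and red gift box, 104 square, 64 tall; origin under its centre
There are look-alikes about, which are no part of the job. Leave any turquoise look-alike of the green1 alone.

How it is judged:
On the way, in this order (a step that is already met when the one before it is completed fails the run):
1. the display is turned half round, red side to the robot, and the index pin is home in the customers' hole (horizontal distance between knob and hole_customer below 0.006 m and value of joint plunger below 0.004 m), for 0.3 s.
2. with the display pinned that way, every red frame stands on the red ledge leaning back on the panel, picture outwards (all of step 1 and x of red1 in the frame of deck between 0.044 and 0.083 m and y of red1 in the frame of deck between -0.075 and 0.075 m and z of red1 in the frame of deck between -0.005 and 0.008 m and angle between red1's own z axis and vertical between 0.07 and 0.42 rad and angle between the y axis of each of red1, red2 and the y axis of deck, either way round below 0.2 rad and x of deck in the frame of red1 above 0.03 m and linear speed of each of red1, red2 below 0.03 m/s and x of red2 in the frame of deck between 0.044 and 0.083 m and y of red2 in the frame of deck between -0.075 and 0.075 m and z of red2 in the frame of deck between -0.005 and 0.008 m and angle between red2's own z axis and vertical between 0.07 and 0.42 rad and x of deck in the frame of red2 above 0.03 m and horizontal distance between red1 and red2 above 0.085 m), for 0.3 s.
3. the display is turned back, red side to the customers, and the index pin is home in the robot's side hole (horizontal distance between knob and hole_clerk below 0.006 m and value of joint plunger below 0.004 m), for 0.3 s.
At the end, for the whole second after the job is handed in: Pin home (lift under 4 mm) in the robot-side hole, red side to the customers. Each frame on the ledge of its colour, foot between panel and lip, within 75 mm of its middle, leaning 4 to 24 degrees, square within 11, picture outwards, two of a side over 85 mm apart, at rest (all of step 3 and x of red1 in the frame of deck between 0.044 and 0.083 m and y of red1 in the frame of deck between -0.075 and 0.075 m and z of red1 in the frame of deck between -0.005 and 0.008 m and angle between red1's own z axis and vertical between 0.07 and 0.42 rad and angle between the y axis of each of red1, red2, green1, green2 and the y axis of deck, either way round below 0.2 rad and x of deck in the frame of red1 above 0.03 m and linear speed of each of red1, red2, green1, green2 below 0.03 m/s and x of red2 in the frame of deck between 0.044 and 0.083 m and y of red2 in the frame of deck between -0.075 and 0.075 m and z of red2 in the frame of deck between -0.005 and 0.008 m and angle between red2's own z axis and vertical between 0.07 and 0.42 rad and x of deck in the frame of red2 above 0.03 m and horizontal distance between red1 and red2 above 0.085 m and x of green1 in the frame of deck between -0.083 and -0.044 m and y of green1 in the frame of deck between -0.075 and 0.075 m and z of green1 in the frame of deck between -0.005 and 0.008 m and angle between green1's own z axis and vertical between 0.07 and 0.42 rad and x of deck in the frame of green1 above 0.03 m and x of green2 in the frame of deck between -0.083 and -0.044 m and y of green2 in the frame of deck between -0.075 and 0.075 m and z of green2 in the frame of deck between -0.005 and 0.008 m and angle between green2's own z axis and vertical between 0.07 and 0.42 rad and x of deck in the frame of green2 above 0.03 m and horizontal distance between green1 and green2 above 0.085 m); the robot touches nothing.
It fails at once if a frame has fallen over (angle between any of red1, red2, green1, green2's own z axis and vertical above 0.8 rad).
It fails at once if the snow globe, mug or gift box was moved more than 3 cm (distance of any of globe, mug, giftbox from where it was at the start of the episode above 0.03 m).
Of red1, red2 only 1 to 2 are there at a start; the rules pass over those that are not, and their reading is None.
Of green1, green2 only 1 to 2 are there at a start; the rules pass over those that are not, and their reading is None.
At some moment in a run one of rack may be knocked a few centimetres aside while the robot is not near it.
It also fails if it takes over 210 s, if anything falls off the work surface, if the arm or the gripper's body presses on something with over 40 N, if the wrist force passes 120 N, or if a joint passes its speed limit or range.

## Working session

There is one attempt and no reset: what is moved stays moved. The work goes in short steps, Python scripts to look and compute and a shell command to move; the robot and the scene stay as the last step left them, time stands still between calls to the robot, and variables do not carry over. Pictures are saved under pics/ and viewed, about 12 in all and at most 16, crops included, and the job is handed in when it is done.

```bash
mkdir -p pics; cat > h.py <<'E'
import numpy as np, cv2
from plant import robot
from scipy.spatial.transform import Rotation as R
def snap(name,fn=None):
    info=robot.camera_info(name); p,d=robot.read_camera(name)
    if fn: cv2.imwrite('pics/'+fn,p[:,:,::-1])
    np.savez('last_%s.npz'%name,p=p,d=d,M=info['cam_to_world'],f=200/np.tan(np.radians(info['vertical_fov'])/2),c=[info['cx'],info['cy']])
    return p,d
def cloud(name):
    z=np.load('last_%s.npz'%name); d=z['d'];f=float(z['f']);cx,cy=z['c']
    v,u=np.mgrid[:400,:640].astype(float)
    x=(u-cx)/f; y=(v-cy)/f
    if name=='wrist':
        r=np.hypot(x,y)+1e-9; t=np.tan(np.minimum(r,1.5))/r; x*=t;y*=t
    P=np.stack([x*d,-y*d,-d,np.ones_like(d)],-1)@z['M'].T
    P[d==0]=np.nan
    return P[...,:3],z['p']
def st():
    s=robot.read_state(); print('t',round(s['t'],2),'tcp',np.round(s['tool_pos'],4),'ori',np.round(s['orientation'],3),'F',np.round(s['force'],1),'open',round(s['opening'],4)); 
    print(np.round(R.from_rotvec(s['orientation']).as_matrix(),3).tolist(), 'q',np.round(s['q'],2)); return s
E
python3 - <<'E'
from h import *
st()
for n in ['scene','top','wrist']:
    snap(n,n+'0.png'); i=robot.camera_info(n); print(n,np.round(i['cam_to_world'],3).tolist(),i['vertical_fov'],i['cx'],i['cy'])
E
```

```text
t 0.0 tcp [0.1672 0.5756 0.1846] ori [-4.43e-01 -3.11e+00  3.00e-03] F [-0.4  0.2 -0.4] open 0.0926
[[-0.96, 0.279, -0.001], [0.279, 0.96, -0.002], [0.0, -0.002, -1.0]] q [ 1.2   0.13  1.49 -0.    1.52 -0.09]
scene [[-0.227, -0.799, 0.557, 1.381], [0.974, -0.189, 0.126, 0.189], [0.004, 0.572, 0.821, 1.327], [0.0, 0.0, 0.0, 1.0]] 42.44665166973618 325.4629060070823 210.49721331936922
top [[-0.027, 0.997, -0.065, 0.47], [-0.999, -0.026, 0.018, 0.024], [0.016, 0.066, 0.998, 1.393], [0.0, 0.0, 0.0, 1.0]] 50.381390428775035 328.2149537210452 194.4498513031679
wrist [[0.279, -0.922, -0.27, 0.093], [0.96, 0.267, 0.08, 0.598], [-0.002, -0.281, 0.96, 0.385], [0.0, 0.0, 0.0, 1.0]] 65.70646984690485 322.94584478224465 202.11686111852208
```

View pics/top0.png

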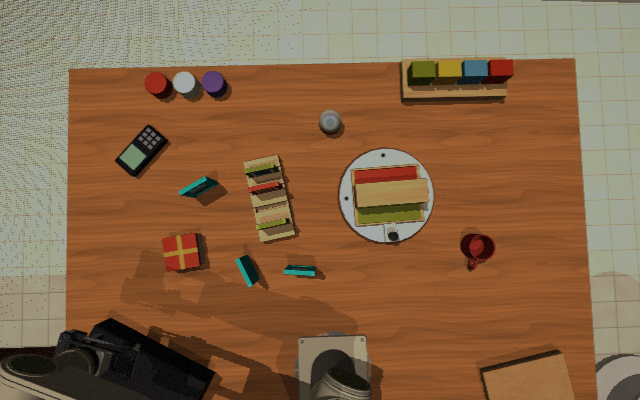

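View pics/scene0.png

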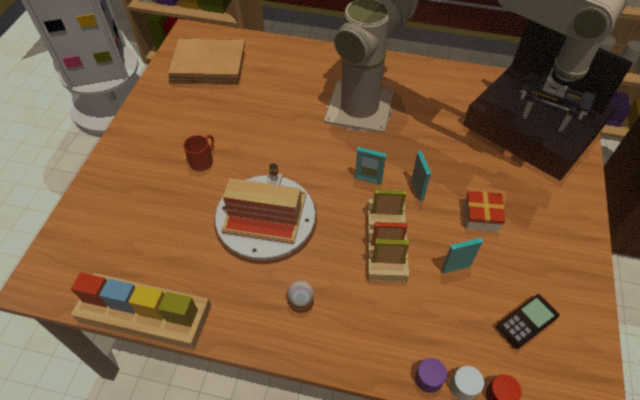

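```bash
python3 - <<'E'
from h import *
a=cv2.imread('pics/top0.png')[145:255,230:450]; b=cv2.imread('pics/scene0.png')[150:290,210:420]
a=cv2.resize(a,(792,396),interpolation=cv2.INTER_CUBIC)
cv2.imwrite('pics/c1.png',a); cv2.imwrite('pics/c2.png',cv2.resize(b,(792,528),interpolation=cv2.INTER_CUBIC))
P,p=cloud('top')
z=P[...,2]
# ring / deck / panel / rack
def rect(m,n):
    q=P[m][:,:2].astype(np.float32); r=cv2.minAreaRect(q*1000); print(n,m.sum(),r,np.median(P[m],0).round(4))
U,V=np.meshgrid(np.arange(640),np.arange(400))
disp=(U>330)&(U<440)&(V>140)&(V<250)
rk=(U>235)&(U<300)&(V>148)&(V<250)
rect(disp&(z>.13)&(z<.155),'paneltop')
rect(disp&(z>.038)&(z<.06),'deck')
rect(disp&(z>.02)&(z<.037),'ring')
print(cv2.minEnclosingCircle((P[disp&(z>.02)&(z<.037)][:,:2]*1000).astype(np.float32)))
rect(rk&(z>.03)&(z<.06),'rack')
for lo,hi in [(.12,.17)]:
    m=(rk&(z>lo)&(z<hi)).astype(np.uint8); n,l,s,c=cv2.connectedComponentsWithStats(m)
    for i in range(1,n):
        if s[i,4]>8: print(s[i]); rect(l==i,'frame'); print(p[l==i].mean(0))
kn=disp&(z>.085)&(z<.12)&(V>225); rect(kn,'knob')
for (u,v) in [(384,155),(347,199)]: print(u,v,P[v-1:v+2,u-1:u+2].reshape(-1,3).round(3).tolist()[::4])
E
```

```text
paneltop 1743 ((553.3446655273438, -188.24505615234375), (72.3017349243164, 213.73866271972656), 3.1149890422821045) [ 0.5527 -0.1876  0.1407]
deck 2448 ((546.7177734375, -178.82867431640625), (287.4264831542969, 240.8485107421875), 3.462735891342163) [ 0.5101 -0.1867  0.0463]
ring 2576 ((551.9903564453125, -186.69110107421875), (305.5805969238281, 305.9355163574219), 21.710987091064453) [ 0.5624 -0.1659  0.0296]
((553.0662231445312, -187.9959259033203), 156.42184448242188)
rack 2037 ((553.1868286132812, 187.557861328125), (261.11798095703125, 112.28182220458984), 11.036907196044922) [0.5435 0.1831 0.0456]
[244 163  31  12 167]
frame 167 ((635.2684936523438, 202.5600128173828), (14.34018325805664, 89.79940032958984), 11.573369979858398) [0.6348 0.2024 0.1474]
[101.94011976 100.84431138  35.09580838]
[248 181  32  12 162]
frame 162 ((580.38525390625, 190.57839965820312), (14.901899337768555, 89.074462890625), 10.434694290161133) [0.5806 0.1912 0.1477]
[140.58024691  50.32098765  33.55555556]
[255 219  32  11 152]
frame 152 ((470.46673583984375, 171.3904266357422), (13.917337417602539, 89.1489486694336), 11.060700416564941) [0.4702 0.1715 0.1479]
[116.09868421 115.23684211  40.51315789]
knob 75 ((423.2752990722656, -195.2273712158203), (28.061378479003906, 24.346254348754883), 88.69841003417969) [ 0.4234 -0.1947  0.103 ]
384 155 [[0.686, -0.183, 0.027], [0.682, -0.185, 0.034], [0.679, -0.188, 0.034]]
347 199 [[0.546, -0.058, 0.036], [0.543, -0.061, 0.032], [0.54, -0.064, 0.032]]
```

View pics/c1.png

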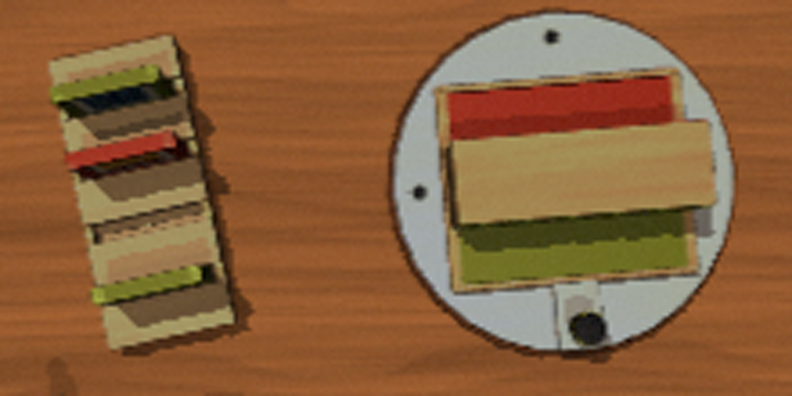

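View pics/c2.png

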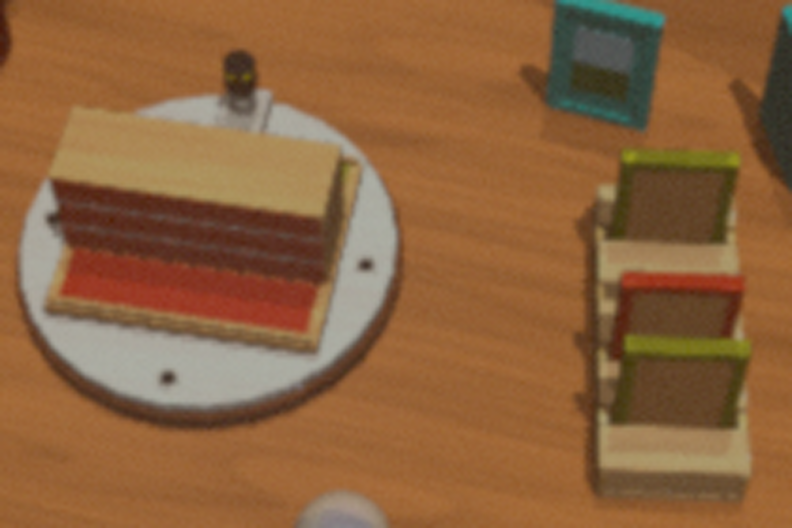

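```bash
cat >> h.py <<'E'
def go(target,Rt=None,n=10):
    """per-row tool-frame step for a straight move without turn, plus total twist in tool frame"""
    s=st(); Rm=R.from_rotvec(s['orientation'])
    d=Rm.inv().apply(np.array(target)-s['tool_pos'])*1000
    print('total tool mm',d.round(1),'per row',(d/n).round(1))
    if Rt is not None: w=(Rm.inv()*Rt).as_rotvec(); print('total twist',w.round(4),'per row',(w/n).round(4))
def down(yaw_y,lean=0):
    """tool down, y axis at world yaw (deg); lean (deg): tilt about world axis perpendicular to y: positive tips tool top toward +y_tool"""
    y=np.radians(yaw_y); Y=np.array([np.cos(y),np.sin(y),0]);Z=np.array([0,0,-1.]);X=np.cross(Y,Z)
    return R.from_matrix(np.stack([X,Y,Z],1))*R.from_rotvec([np.radians(lean),0,0])
E
python3 -m pendant '[{"translation":[0,0,-30],"twist":[0,0,0],"grip":1},{"translation":[0,0,-30],"twist":[0,0,0],"grip":1},{"translation":[-35,-30,0],"twist":[0,0,0],"grip":1},{"translation":[-35,-30,0],"twist":[0,0,0],"grip":1},{"translation":[-35,-30,0],"twist":[0,0,0],"grip":1},{"translation":[-35,-30,0],"twist":[0,0,0],"grip":1},{"translation":[-35,-30,0],"twist":[0,0,0],"grip":1},{"translation":[-35,-30,0],"twist":[0,0,0],"grip":1},{"translation":[-35,-30,0],"twist":[0,0,0],"grip":1},{"translation":[-35,-30,0],"twist":[0,0,0],"grip":1}]' 30
python3 - <<'E'
from h import *
go([.4234,-.1947,.25],down(-87))
E
```

```text
t: 1.15
tool_pos: [0.3716, 0.2591, 0.2435]
orientation: [-0.426, -3.11, 0.012]
force: [1.1, 0.6, 1.2]
opening: 0.093
t 1.15 tcp [0.3716 0.2591 0.2435] ori [-0.426 -3.11   0.012] F [1.1 0.6 1.2] open 0.093
[[-0.963, 0.269, -0.003], [0.269, 0.963, -0.007], [0.001, -0.008, -1.0]] q [ 0.5  -0.28  1.78 -0.    1.65 -0.8 ]
total tool mm [-172.  -423.2   -3.5] per row [-17.2 -42.3  -0.3]
total twist [-0.0033  0.0105  2.8169] per row [-0.0003  0.001   0.2817]
```

```bash
python3 -m pendant '[{"translation":[-18,-44,0],"twist":[0,0,0],"grip":1},{"translation":[-18,-44,0],"twist":[0,0,0],"grip":1},{"translation":[-18,-44,0],"twist":[0,0,0],"grip":1},{"translation":[-18,-44,0],"twist":[0,0,0],"grip":1},{"translation":[-18,-44,0],"twist":[0,0,0],"grip":1},{"translation":[-18,-44,0],"twist":[0,0,0],"grip":1},{"translation":[-18,-44,0],"twist":[0,0,0],"grip":1},{"translation":[-18,-44,0],"twist":[0,0,0],"grip":1},{"translation":[-18,-44,0],"twist":[0,0,0],"grip":1},{"translation":[-18,-44,0],"twist":[0,0,0],"grip":1}]'
python3 -m pendant '[{"translation":[0,0,0],"twist":[0,0,0.15],"grip":0},{"translation":[0,0,0],"twist":[0,0,0.15],"grip":0},{"translation":[0,0,0],"twist":[0,0,0.15],"grip":0},{"translation":[0,0,0],"twist":[0,0,0.15],"grip":0},{"translation":[0,0,0],"twist":[0,0,0.15],"grip":0},{"translation":[0,0,0],"twist":[0,0,0.15],"grip":0},{"translation":[0,0,0],"twist":[0,0,0.15],"grip":0},{"translation":[0,0,0],"twist":[0,0,0.15],"grip":0},{"translation":[0,0,0],"twist":[0,0,0.15],"grip":0},{"translation":[0,0,0],"twist":[0,0,0.15],"grip":0}]'
python3 -m pendant '[{"translation":[0,0,0],"twist":[0,0,0.15],"grip":0},{"translation":[0,0,0],"twist":[0,0,0.15],"grip":0},{"translation":[0,0,0],"twist":[0,0,0.15],"grip":0},{"translation":[0,0,0],"twist":[0,0,0.15],"grip":0},{"translation":[0,0,0],"twist":[0,0,0.15],"grip":0},{"translation":[0,0,0],"twist":[0,0,0.15],"grip":0},{"translation":[0,0,0],"twist":[0,0,0.15],"grip":0},{"translation":[0,0,0],"twist":[0,0,0.15],"grip":0},{"translation":[0,0,0],"twist":[0,0,0.12],"grip":0},{"translation":[0,0,0],"twist":[0,0,0],"grip":0}]'
python3 - <<'E'
from h import *
go([.4234,-.1947,.16],down(-87))
E
```

```text
t: 2.15
tool_pos: [0.4253, -0.2326, 0.2456]
orientation: [0.427, 3.112, -0.012]
force: [0.1, 0.5, 0.3]
opening: 0.093
t: 3.15
tool_pos: [0.4216, -0.2396, 0.2404]
orientation: [-2.438, -1.978, 0.015]
force: [0.3, 0.1, 0.2]
opening: 0.0468
t: 4.15
tool_pos: [0.4198, -0.2382, 0.2371]
orientation: [3.141, 0.055, -0.021]
force: [0.0, -0.8, -0.7]
opening: 0.0464
t 4.15 tcp [ 0.4198 -0.2382  0.2371] ori [ 3.141  0.055 -0.021] F [ 0.  -0.8 -0.7] open 0.0464
[[0.999, 0.035, -0.014], [0.035, -0.999, -0.001], [-0.014, 0.0, -1.0]] q [-0.62 -0.19  1.71 -0.01  1.63  0.92]
total tool mm [  6.2 -43.4  77. ] per row [ 0.6 -4.3  7.7]
total twist [-0.0001  0.0137 -0.0174] per row [-0.      0.0014 -0.0017]
```

```bash
python3 -m pendant '[{"translation":[1,-9,8],"twist":[0,0.003,0],"grip":0},{"translation":[1,-9,8],"twist":[0,0.003,-0.005],"grip":0},{"translation":[1,-9,8],"twist":[0,0.003,-0.005],"grip":0},{"translation":[1,-9,8],"twist":[0,0.003,-0.005],"grip":0},{"translation":[1,-6,8],"twist":[0,0.002,0],"grip":0},{"translation":[1,-2,8],"twist":[0,0,0],"grip":0},{"translation":[0,0,8],"twist":[0,0,0],"grip":0},{"translation":[0,0,8],"twist":[0,0,0],"grip":0},{"translation":[0,0,8],"twist":[0,0,0],"grip":0},{"translation":[0,0,0],"twist":[0,0,0],"grip":0}]'
python3 - <<'E'
from h import *
snap('wrist','w1.png'); 
P,p=cloud('wrist'); z=P[...,2]
m=(z>.097)&(z<.11)&(abs(P[...,0]-.4234)<.03)&(abs(P[...,1]+.195)<.03)
q=P[m]; print(m.sum(), q.mean(0), cv2.minEnclosingCircle((q[:,:2]*1000).astype(np.float32)))
go([.4234,-.1947,.072],down(-87))
E
```

```text
t: 5.15
tool_pos: [0.4226, -0.1886, 0.1566]
orientation: [-3.138, -0.1, 0.001]
force: [-0.2, 0.8, -0.2]
opening: 0.0465
831 [ 0.42699214 -0.19461938  0.10451987] ((425.33349609375, -194.8690185546875), 14.727510452270508)
t 5.2 tcp [ 0.4229 -0.1888  0.1573] ori [-3.139 -0.1    0.   ] F [ 0.2 -0.  -0.7] open 0.0466
[[0.998, 0.064, -0.0], [0.064, -0.998, 0.001], [-0.0, -0.001, -1.0]] q [-0.53 -0.23  1.89  0.    1.48  0.98]
total tool mm [ 0.2  6.  85.3] per row [0.  0.6 8.5]
total twist [-0.0014  0.0003  0.0115] per row [-0.0001  0.      0.0011]
```

View pics/w1.png

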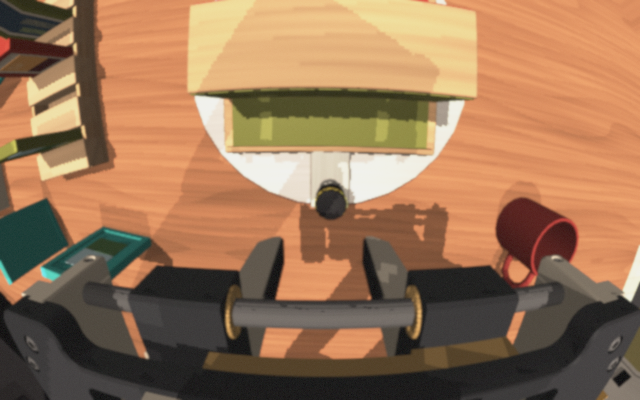

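```bash
python3 -m pendant '[{"translation":[0,3,10],"twist":[0,0,0.005],"grip":0},{"translation":[0,3,10],"twist":[0,0,0.005],"grip":0},{"translation":[0.5,0,10],"twist":[0,0,0],"grip":0},{"translation":[0.5,0,10],"twist":[0,0,0],"grip":0},{"translation":[0,0,10],"twist":[0,0,0],"grip":0},{"translation":[0,0,10],"twist":[0,0,0],"grip":0},{"translation":[0,0,10],"twist":[0,0,0],"grip":0},{"translation":[0,0,10],"twist":[0,0,0],"grip":0},{"translation":[0,0,5],"twist":[0,0,0],"grip":0},{"translation":[0,0,0],"twist":[0,0,0],"grip":0}]'
python3 - <<'E'
from h import *
go([.4243,-.1948,.0715],down(-87))
E
```

```text
t: 6.2
tool_pos: [0.4241, -0.1956, 0.0644]
orientation: [-3.139, -0.082, 0.001]
force: [-0.1, -0.4, 0.8]
opening: 0.0468
t 6.2 tcp [ 0.4241 -0.1956  0.0644] ori [-3.139e+00 -8.200e-02  1.000e-03] F [-0.1 -0.4  0.8] open 0.0468
[[0.999, 0.052, -0.001], [0.052, -0.999, 0.002], [-0.001, -0.002, -1.0]] q [-0.54 -0.14  1.98  0.    1.3   0.98]
total tool mm [ 0.2 -0.8 -7.1] per row [ 0.  -0.1 -0.7]
total twist [-0.0016  0.0006 -0.0004] per row [-0.0002  0.0001 -0.    ]
```

```bash
python3 -m pendant '[{"translation":[0,0,-4],"twist":[0,0,0],"grip":0},{"translation":[0,0,-3],"twist":[0,0,0],"grip":0},{"translation":[0,0,0],"twist":[0,0,0],"grip":-1},{"translation":[0,0,0],"twist":[0,0,0],"grip":-1},{"translation":[0,0,0],"twist":[0,0,0],"grip":-1},{"translation":[0,0,0],"twist":[0,0,0],"grip":-1},{"translation":[0,0,0],"twist":[0,0,0],"grip":-1},{"translation":[0,0,0],"twist":[0,0,0],"grip":-1},{"translation":[0,0,0],"twist":[0,0,0],"grip":-1},{"translation":[0,0,0],"twist":[0,0,0],"grip":-1}]' 35
python3 -m pendant '[{"translation":[0,0,-4],"twist":[0,0,0],"grip":-1},{"translation":[0,0,-4],"twist":[0,0,0],"grip":-1},{"translation":[0,0,-4],"twist":[0,0,0],"grip":-1},{"translation":[0,0,-4],"twist":[0,0,0],"grip":-1},{"translation":[0,0,0],"twist":[0,0,0],"grip":-1},{"translation":[0,0,0],"twist":[0,0,0],"grip":-1},{"translation":[0,0,0],"twist":[0,0,0],"grip":-1},{"translation":[0,0,0],"twist":[0,0,0],"grip":-1},{"translation":[0,0,0],"twist":[0,0,0],"grip":-1},{"translation":[0,0,0],"twist":[0,0,0],"grip":-1}]' 35
python3 - <<'E'
from h import *
st()
E
```

```text
t: 7.2
tool_pos: [0.4257, -0.1965, 0.0743]
orientation: [3.14, 0.082, 0.004]
force: [-0.3, 0.1, -0.4]
opening: 0.0001
t: 8.2
tool_pos: [0.4257, -0.1965, 0.0919]
orientation: [3.14, 0.082, 0.004]
force: [0.6, -0.7, -1.2]
opening: 0.0002
t 8.2 tcp [ 0.4257 -0.1965  0.0919] ori [3.14  0.082 0.004] F [ 0.6 -0.7 -1.2] open 0.0002
[[0.999, 0.052, 0.003], [0.052, -0.999, -0.001], [0.003, 0.001, -1.0]] q [-0.54 -0.17  1.96  0.    1.35  0.98]
```

```bash
python3 - <<'E'
from h import *
snap('wrist','w2.png'); snap('scene','s2.png')
a=cv2.imread('pics/w2.png')[130:330,220:440]; b=cv2.imread('pics/s2.png')[110:290,180:360]
cv2.imwrite('pics/c3.png',np.hstack([cv2.resize(a,(400,400)),cv2.resize(b,(400,400))]))
E
```

```text
(no output)
```

View pics/c3.png

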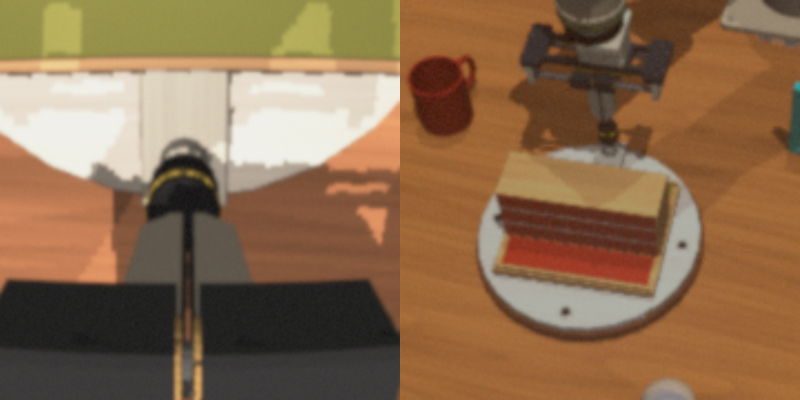

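```bash
python3 - <<'E'
from h import *
s=robot.read_state();T=s['tool_pos'];Rm=R.from_rotvec(s['orientation']).as_matrix()
P,p=cloud('wrist')
for v in range(195,290,6):
    print(v,[ (P[v,u].round(3).tolist()) for u in (315,323,331)], p[v,323])
print(T)
print(np.round(np.load('last_wrist.npz')['M'],3))
P,p=cloud('top'); z=P[...,2]
E
```

```text
195 [[0.439, -0.189, 0.047], [0.439, -0.196, 0.047], [0.44, -0.202, 0.047]] [220 208 186]
201 [[0.436, -0.19, 0.053], [0.437, -0.196, 0.056], [0.435, -0.203, 0.048]] [103  95  87]
207 [[0.434, -0.19, 0.063], [0.434, -0.196, 0.064], [0.433, -0.202, 0.059]] [80 75 67]
213 [[0.438, -0.19, 0.092], [0.439, -0.196, 0.094], [0.437, -0.201, 0.087]] [43 37 23]
219 [[0.438, -0.191, 0.103], [0.438, -0.196, 0.103], [0.438, -0.201, 0.101]] [47 42 39]
225 [[0.434, -0.191, 0.105], [0.434, -0.196, 0.104], [0.435, -0.201, 0.105]] [25 22 23]
231 [[0.43, -0.191, 0.106], [0.43, -0.196, 0.104], [0.431, -0.201, 0.105]] [25 28 25]
237 [[0.435, -0.191, 0.127], [0.426, -0.196, 0.104], [0.436, -0.201, 0.127]] [26 23 26]
243 [[0.436, -0.192, 0.136], [0.434, -0.196, 0.131], [0.436, -0.2, 0.136]] [27 25 24]
249 [[0.436, -0.192, 0.144], [0.434, -0.196, 0.141], [0.436, -0.2, 0.144]] [31 31 27]
255 [[0.436, -0.192, 0.152], [0.434, -0.196, 0.148], [0.436, -0.2, 0.151]] [39 32 23]
261 [[0.435, -0.192, 0.157], [0.435, -0.196, 0.156], [0.436, -0.2, 0.158]] [53 41 32]
267 [[0.435, -0.192, 0.164], [0.434, -0.196, 0.161], [0.436, -0.2, 0.164]] [51 42 36]
273 [[0.462, -0.192, 0.216], [0.434, -0.196, 0.166], [0.462, -0.197, 0.216]] [65 46 36]
279 [[0.461, -0.192, 0.219], [0.433, -0.196, 0.171], [0.462, -0.197, 0.219]] [68 51 38]
285 [[0.462, -0.192, 0.223], [0.434, -0.196, 0.178], [0.462, -0.197, 0.222]] [103  70  53]
[ 0.42565205 -0.19652838  0.09188656]
[[ 0.052  0.959  0.279  0.505]
 [-0.999  0.05   0.016 -0.192]
 [ 0.001 -0.28   0.96   0.292]
 [ 0.     0.     0.     1.   ]]
```

```bash
python3 -m pendant '[{"translation":[0,0,-8],"twist":[0,0,0],"grip":0},{"translation":[0,0,-8],"twist":[0,0,0],"grip":0},{"translation":[0,0,-8],"twist":[0,0,0],"grip":0},{"translation":[0,0,-8],"twist":[0,0,0],"grip":0},{"translation":[0,0,-8],"twist":[0,0,0],"grip":0},{"translation":[0,0,-8],"twist":[0,0,0],"grip":0},{"translation":[0,0,0],"twist":[0,0,0],"grip":0},{"translation":[0,0,0],"twist":[0,0,0],"grip":0},{"translation":[0,0,0],"twist":[0,0,0],"grip":0},{"translation":[0,0,0],"twist":[0,0,0],"grip":0}]'
python3 - <<'E'
from h import *
s=st();T=s['tool_pos'];Rm=R.from_rotvec(s['orientation']).as_matrix()
snap('wrist','w3.png');P,p=cloud('wrist')
L=(P-T)@Rm*1000
for u in (262,270,278,370,380,388):
    print(u,[(v,L[v,u].round(0).astype(int).tolist()) for v in range(225,275,4)])
snap('top','t3.png');P,p=cloud('top');L=(P-T)@Rm*1000
m=(abs(L[...,0])<40)&(abs(L[...,1])<100)&(L[...,2]<10)&(L[...,2]>-100); print(m.sum(), L[m].min(0),L[m].max(0))
a=cv2.imread('pics/w3.png')[190:300,200:440];cv2.imwrite('pics/c4.png',cv2.resize(a,(792,363),interpolation=cv2.INTER_CUBIC))
E
```

```text
t: 9.3
tool_pos: [0.4261, -0.1968, 0.1454]
orientation: [3.139, 0.082, 0.007]
force: [0.3, -0.6, -0.3]
opening: 0.0467
t 9.3 tcp [ 0.4261 -0.1968  0.1454] ori [3.139 0.082 0.007] F [ 0.3 -0.6 -0.3] open 0.0467
[[0.999, 0.052, 0.005], [0.052, -0.999, -0.002], [0.004, 0.002, -1.0]] q [-0.54 -0.21  1.9   0.    1.45  0.98]
262 [(225, [-51, -73, 144]), (229, [-55, -73, 143]), (233, [-61, -74, 144]), (237, [-66, -74, 143]), (241, [10, -34, -43]), (245, [11, -33, -48]), (249, [10, -32, -52]), (253, [10, -32, -57]), (257, [11, -30, -63]), (261, [10, -30, -66]), (265, [10, -29, -70]), (269, [10, -28, -75]), (273, [10, -28, -79])]
270 [(225, [-50, -63, 144]), (229, [-55, -64, 144]), (233, [-61, -64, 144]), (237, [-66, -64, 144]), (241, [10, -30, -41]), (245, [10, -29, -48]), (249, [10, -28, -52]), (253, [10, -28, -56]), (257, [10, -27, -61]), (261, [10, -26, -65]), (265, [10, -25, -70]), (269, [10, -25, -74]), (273, [9, -24, -77])]
278 [(225, [-51, -54, 145]), (229, [-55, -54, 144]), (233, [-61, -54, 145]), (237, [10, -26, -36]), (241, [10, -25, -42]), (245, [10, -25, -46]), (249, [9, -24, -49
[... 535 characters left out ...]
 -41]), (245, [10, 31, -47]), (249, [10, 30, -53]), (253, [10, 29, -58]), (257, [9, 29, -60]), (261, [11, 28, -68]), (265, [10, 27, -71]), (269, [10, 26, -75]), (273, [10, 26, -78])]
388 [(225, [-51, 78, 144]), (229, [-56, 79, 144]), (233, [-61, 79, 144]), (237, [-67, 80, 145]), (241, [-72, 80, 144]), (245, [10, 36, -47]), (249, [10, 35, -52]), (253, [10, 34, -58]), (257, [10, 33, -63]), (261, [11, 31, -68]), (265, [10, 31, -71]), (269, [10, 30, -74]), (273, [10, 29, -79])]Traceback (most recent call last):
  File "<stdin>", line 8, in <module>
    return umr_minimum(a, axis, None, out, keepdims, initial, where)
ValueError: zero-size array to reduction operation minimum which has no identity
```

```bash
python3 -m pendant '[{"translation":[-0.5,-1,12],"twist":[0,0,0],"grip":0},{"translation":[-0.5,-1,12],"twist":[0,0,0],"grip":0},{"translation":[0,0,12],"twist":[0,0,0],"grip":0},{"translation":[0,0,12],"twist":[0,0,0],"grip":0},{"translation":[0,0,12],"twist":[0,0,0],"grip":0},{"translation":[0,0,12],"twist":[0,0,0],"grip":0},{"translation":[0,0,12],"twist":[0,0,0],"grip":0},{"translation":[0,0,7],"twist":[0,0,0],"grip":0},{"translation":[0,0,5],"twist":[0,0,0],"grip":0},{"translation":[0,0,0],"twist":[0,0,0],"grip":0}]'
python3 - <<'E'
from h import *
go([.4248,-.1948,.042],down(-87))
E
```

```text
t: 10.4
tool_pos: [0.4228, -0.1934, 0.0375]
orientation: [-3.139, -0.082, 0.001]
force: [-0.1, -0.1, 0.0]
opening: 0.0463
t 10.4 tcp [ 0.4228 -0.1934  0.0375] ori [-3.139e+00 -8.200e-02  1.000e-03] F [-0.1 -0.1  0. ] open 0.0463
[[0.999, 0.052, -0.0], [0.052, -0.999, 0.001], [-0.0, -0.001, -1.0]] q [-0.54 -0.11  2.01  0.    1.24  0.98]
total tool mm [ 1.9  1.5 -4.5] per row [ 0.2  0.2 -0.4]
total twist [-0.0014  0.0003 -0.0003] per row [-0.0001  0.     -0.    ]
```

```bash
python3 -m pendant '[{"translation":[2,1.5,-2],"twist":[0,0,0],"grip":0},{"translation":[0,0,0],"twist":[0,0,0],"grip":0},{"translation":[0,0,0],"twist":[0,0,0],"grip":-1},{"translation":[0,0,0],"twist":[0,0,0],"grip":-1},{"translation":[0,0,0],"twist":[0,0,0],"grip":-1},{"translation":[0,0,0],"twist":[0,0,0],"grip":-1},{"translation":[0,0,0],"twist":[0,0,0],"grip":-1},{"translation":[0,0,0],"twist":[0,0,0],"grip":-1},{"translation":[0,0,0],"twist":[0,0,0],"grip":-1},{"translation":[0,0,0],"twist":[0,0,0],"grip":-1}]' 35
```

```text
t: 11.4
tool_pos: [0.4268, -0.1959, 0.0419]
orientation: [3.14, 0.082, 0.005]
force: [0.2, 0.9, -0.5]
opening: 0.0275
```

```bash
python3 -m pendant '[{"translation":[0,0,-4],"twist":[0,0,0],"grip":-1},{"translation":[0,0,-4],"twist":[0,0,0],"grip":-1},{"translation":[0,0,-4],"twist":[0,0,0],"grip":-1},{"translation":[0,0,-3],"twist":[0,0,0],"grip":-1},{"translation":[0,0,0],"twist":[0,0,0],"grip":-1},{"translation":[0,0,0],"twist":[0,0,0],"grip":-1},{"translation":[0,0,0],"twist":[0,0,0],"grip":-1},{"translation":[0,0,0],"twist":[0,0,0],"grip":-1},{"translation":[0,0,0],"twist":[0,0,0],"grip":-1},{"translation":[0,0,0],"twist":[0,0,0],"grip":-1}]' 35
```

```text
t: 12.4
tool_pos: [0.4266, -0.1952, 0.0557]
orientation: [-3.14, -0.081, -0.005]
force: [4.6, -1.9, -8.8]
opening: 0.0274
```

```bash
cat >> h.py <<'E'
A=np.array([.5532,-.188])
def arc(goal,fwd=1):
    s=st(); d=s['tool_pos'][:2]-A; a=np.degrees(np.arctan2(d[1],d[0])); Y=R.from_rotvec(s['orientation']).as_matrix()[:,1]
    yaw=np.degrees(np.arctan2(Y[1],Y[0])); 
    print('knob angle',a.round(2),'r mm',(np.hypot(*d)*1000).round(1),'tool y yaw',yaw.round(2),'tangent err',((yaw-a-90+180)%360-180).round(2),'to go deg',((goal-a+180)%360-180).round(2))
E
python3 -m pendant '[{"translation":[0,5.2,0],"twist":[0,0,-0.04],"grip":-1},{"translation":[0.4,10.4,0],"twist":[0,0,-0.08],"grip":-1},{"translation":[0.9,15.6,0],"twist":[0,0,-0.12],"grip":-1},{"translation":[0.9,15.6,0],"twist":[0,0,-0.12],"grip":-1},{"translation":[0.9,15.6,0],"twist":[0,0,-0.12],"grip":-1},{"translation":[0.9,15.6,0],"twist":[0,0,-0.12],"grip":-1},{"translation":[0.9,15.6,0],"twist":[0,0,-0.12],"grip":-1},{"translation":[0.9,15.6,0],"twist":[0,0,-0.12],"grip":-1},{"translation":[0.9,10,0],"twist":[0,0,-0.08],"grip":-1},{"translation":[0,0,0],"twist":[0,0,0],"grip":-1}]' 35
python3 -c "
from h import *
arc(3.1)"
```

```text
t: 13.4
tool_pos: [0.4847, -0.2951, 0.0532]
orientation: [-2.747, -1.51, -0.006]
force: [2.7, -0.4, -4.5]
opening: 0.0274
t 13.4 tcp [ 0.4847 -0.2951  0.0532] ori [-2.747 -1.51  -0.006] F [ 2.7 -0.4 -4.5] open 0.0274
[[0.536, 0.844, 0.0], [0.844, -0.536, 0.008], [0.007, -0.004, -1.0]] q [-0.64  0.15  1.72  0.01  1.28 -0.08]
knob angle -122.61 r mm 127.2 tool y yaw -32.39 tangent err 0.22 to go deg 125.71
```

```bash
python3 -m pendant '[{"translation":[0,8,-1],"twist":[0,0,-0.06],"grip":-1},{"translation":[0.4,15.6,-1],"twist":[0,0,-0.12],"grip":-1},{"translation":[0.5,15.6,-0.5],"twist":[0,0,-0.12],"grip":-1},{"translation":[0.5,15.6,-0.5],"twist":[0,0,-0.12],"grip":-1},{"translation":[0.5,15.6,-0.5],"twist":[0,0,-0.12],"grip":-1},{"translation":[0.6,15.6,-0.5],"twist":[0,0,-0.12],"grip":-1},{"translation":[0.8,15.6,0],"twist":[0,0,-0.12],"grip":-1},{"translation":[0.8,15.6,0],"twist":[0,0,-0.12],"grip":-1},{"translation":[0.9,15.6,0],"twist":[0,0,-0.12],"grip":-1},{"translation":[0.9,15.6,0],"twist":[0,0,-0.12],"grip":-1}]' 35
python3 -c "
from h import *
arc(3.1)"
```

```text
t: 14.4
tool_pos: [0.6176, -0.299, 0.0534]
orientation: [-1.474, -2.753, 0.0]
force: [2.4, -3.1, -5.8]
opening: 0.0274
t 14.4 tcp [ 0.6176 -0.299   0.0534] ori [-1.474 -2.753  0.   ] F [ 2.4 -3.1 -5.8] open 0.0274
[[-0.554, 0.832, -0.017], [0.832, 0.554, 0.009], [0.017, -0.009, -1.0]] q [-0.52  0.47  1.33 -0.    1.36 -1.11]
knob angle -59.86 r mm 128.3 tool y yaw 33.66 tangent err 3.52 to go deg 62.96
```

```bash
python3 -m pendant '[{"translation":[0.5,15.6,-1],"twist":[0,0,-0.11],"grip":-1},{"translation":[0.5,15.6,-1],"twist":[0,0,-0.11],"grip":-1},{"translation":[0.5,15.6,-1],"twist":[0,0,-0.115],"grip":-1},{"translation":[0.6,15.6,-0.5],"twist":[0,0,-0.115],"grip":-1},{"translation":[0.7,15.6,-0.5],"twist":[0,0,-0.115],"grip":-1},{"translation":[0.7,15.6,-0.5],"twist":[0,0,-0.115],"grip":-1},{"translation":[0.7,15.6,0],"twist":[0,0,-0.115],"grip":-1},{"translation":[0.4,10,0],"twist":[0,0,-0.08],"grip":-1},{"translation":[0.2,5,0],"twist":[0,0,-0.04],"grip":-1},{"translation":[0,0,0],"twist":[0,0,0],"grip":-1}]' 35
python3 -c "
from h import *
arc(3.1)"
```

```text
t: 15.4
tool_pos: [0.6816, -0.1996, 0.0543]
orientation: [-0.074, -3.125, 0.006]
force: [5.5, -2.2, -9.2]
opening: 0.0274
t 15.4 tcp [ 0.6816 -0.1996  0.0543] ori [-0.074 -3.125  0.006] F [ 5.5 -2.2 -9.2] open 0.0274
[[-0.999, 0.047, -0.015], [0.047, 0.999, -0.004], [0.015, -0.004, -1.0]] q [-0.35  0.52  1.25 -0.01  1.38 -1.87]
knob angle -5.14 r mm 128.9 tool y yaw 87.29 tangent err 2.43 to go deg 8.24
```

```bash
python3 -m pendant '[{"translation":[0,6,0],"twist":[0,0,-0.04],"grip":-1},{"translation":[0,6,0],"twist":[0,0,-0.03],"grip":-1},{"translation":[0,4,0],"twist":[0,0,-0.02],"grip":-1},{"translation":[0,1,0],"twist":[0,0,0],"grip":-1},{"translation":[0,0,0],"twist":[0,0,0],"grip":-1},{"translation":[0,0,0],"twist":[0,0,0],"grip":-1},{"translation":[0,0,0],"twist":[0,0,0],"grip":-1},{"translation":[0,0,0],"twist":[0,0,0],"grip":-1},{"translation":[0,0,0],"twist":[0,0,0],"grip":-1},{"translation":[0,0,0],"twist":[0,0,0],"grip":-1}]' 35
python3 -c "
from h import *
arc(3.1)"
```

```text
t: 16.4
tool_pos: [0.6822, -0.183, 0.0521]
orientation: [0.046, -3.129, 0.012]
force: [6.0, -2.3, -8.1]
opening: 0.0271
t 16.4 tcp [ 0.6822 -0.183   0.0521] ori [ 0.046 -3.129  0.012] F [ 6.  -2.3 -8.1] open 0.0271
[[-0.999, -0.03, -0.012], [-0.029, 1.0, -0.008], [0.012, -0.008, -1.0]] q [-0.33  0.51  1.27 -0.01  1.37 -1.93]
knob angle 2.21 r mm 129.1 tool y yaw 91.69 tangent err -0.52 to go deg 0.89
```

```bash
python3 -m pendant '[{"translation":[0,1.5,0],"twist":[0,0,-0.01],"grip":-1},{"translation":[0,0,2],"twist":[0,0,0],"grip":-1},{"translation":[0,0,2],"twist":[0,0,0],"grip":-1},{"translation":[0,0,2],"twist":[0,0,0],"grip":-1},{"translation":[0,0,2],"twist":[0,0,0],"grip":-1},{"translation":[0,0,2],"twist":[0,0,0],"grip":-1},{"translation":[0,0,2],"twist":[0,0,0],"grip":-1},{"translation":[0,0,0],"twist":[0,0,0],"grip":-1},{"translation":[0,0,0],"twist":[0,0,0],"grip":-1},{"translation":[0,0,0],"twist":[0,0,0],"grip":-1}]' 35
python3 -c "
from h import *
arc(3.1)"
```

```text
t: 17.4
tool_pos: [0.6823, -0.1829, 0.0425]
orientation: [0.041, -3.133, 0.018]
force: [5.0, -3.2, -6.8]
opening: 0.0272
t 17.4 tcp [ 0.6823 -0.1829  0.0425] ori [ 0.041 -3.133  0.018] F [ 5.  -3.2 -6.8] open 0.0272
[[-1.0, -0.027, -0.009], [-0.026, 1.0, -0.012], [0.009, -0.011, -1.0]] q [-0.33  0.52  1.29 -0.01  1.34 -1.92]
knob angle 2.28 r mm 129.2 tool y yaw 91.52 tangent err -0.76 to go deg 0.82
```

```bash
python3 -m pendant '[{"translation":[0,0,2],"twist":[0,0,0],"grip":-1},{"translation":[0,0,1],"twist":[0,0,0],"grip":-1},{"translation":[0,0,0],"twist":[0,0,0],"grip":-0.2},{"translation":[0,0,0],"twist":[0,0,0],"grip":-0.2},{"translation":[0,0,0],"twist":[0,0,0],"grip":-0.2},{"translation":[0,0,0],"twist":[0,0,0],"grip":-0.2},{"translation":[0,0,-6],"twist":[0,0,0],"grip":-0.2},{"translation":[0,0,-12],"twist":[0,0,0],"grip":-0.2},{"translation":[0,0,-20],"twist":[0,0,0],"grip":-0.2},{"translation":[0,0,-30],"twist":[0,0,0],"grip":-0.2}]'
python3 - <<'E'
from h import *
arc(3.1)
snap('wrist','w4.png');P,p=cloud('wrist'); z=P[...,2]
m=(z>.09)&(z<.125)&(np.hypot(P[...,0]-.683,P[...,1]+.181)<.022)
q=P[m]; print(m.sum(),np.median(q,0),cv2.minEnclosingCircle((q[:,:2]*1000).astype(np.float32)))
E
```

```text
t: 18.4
tool_pos: [0.6789, -0.1805, 0.1082]
orientation: [0.037, -3.123, 0.013]
force: [-0.4, -0.1, 0.1]
opening: 0.0372
t 18.4 tcp [ 0.6789 -0.1805  0.1082] ori [ 0.037 -3.123  0.013] F [-0.4 -0.1  0.1] open 0.0372
[[-1.0, -0.024, -0.018], [-0.024, 1.0, -0.008], [0.019, -0.008, -1.0]] q [-0.32  0.46  1.23 -0.01  1.46 -1.92]
knob angle 3.43 r mm 125.9 tool y yaw 91.38 tangent err -2.05 to go deg -0.33
1251 [ 0.68224634 -0.18230652  0.1047    ] ((684.5791015625, -182.23260498046875), 14.523978233337402)
```

```bash
python3 -m pendant '[{"translation":[0,0,-25],"twist":[0,0,0],"grip":-0.15},{"translation":[0,0,-25],"twist":[0,0,0.14],"grip":-0.15},{"translation":[0,0,-25],"twist":[0,0,0.14],"grip":-0.15},{"translation":[0,0,-15],"twist":[0,0,0.14],"grip":-0.15},{"translation":[0,0,0],"twist":[0,0,0.14],"grip":-0.15},{"translation":[0,0,0],"twist":[0,0,0.14],"grip":-0.15},{"translation":[0,0,0],"twist":[0,0,0.14],"grip":-0.15},{"translation":[0,0,0],"twist":[0,0,0.14],"grip":-0.15},{"translation":[0,0,0],"twist":[0,0,0.14],"grip":-0.15},{"translation":[0,0,0],"twist":[0,0,0.14],"grip":-0.15}]'
python3 - <<'E'
from h import *
snap('top','t5.png');P,p=cloud('top');z=P[...,2]
U,V=np.meshgrid(np.arange(640),np.arange(400))
rk=(P[...,0]<.75)&(P[...,0]>.38)&(P[...,1]>.06)&(P[...,1]<.30)&(z>.12)&(z<.17)
n,l,s,c=cv2.connectedComponentsWithStats(rk.astype(np.uint8))
for i in range(1,n):
    if s[i,4]>40: print(cv2.minAreaRect((P[l==i][:,:2]*1000).astype(np.float32)),p[l==i].mean(0).round())
go([.5804,.191,.20],down(11))
E
```

```text
t: 19.45
tool_pos: [0.6879, -0.1818, 0.2278]
orientation: [1.869, 2.5, -0.013]
force: [-0.2, 0.2, 0.1]
opening: 0.04
((635.0113525390625, 202.63632202148438), (14.799663543701172, 89.62905883789062), 11.578800201416016) [100.  99.  34.]
((580.3322143554688, 190.8521728515625), (14.769815444946289, 90.22640991210938), 10.44316291809082) [138.  49.  33.]
((470.47039794921875, 171.5335693359375), (13.989620208740234, 89.48509979248047), 11.015435218811035) [114. 113.  40.]
t 19.5 tcp [ 0.688  -0.1819  0.2282] ori [ 1.881  2.491 -0.012] F [-0.  -0.6  0.5] open 0.0395
[[-0.274, 0.962, 0.012], [0.962, 0.274, -0.019], [-0.021, 0.006, -1.0]] q [-0.32  0.41  1.08 -0.01  1.63 -0.6 ]
total tool mm [388.6  -1.6  20. ] per row [38.9 -0.2  2. ]
total twist [0.007  0.0207 0.0853] per row [0.0007 0.0021 0.0085]
```

```bash
python3 -m pendant '[{"translation":[40,0,2],"twist":[0,0.003,0.01],"grip":-0.15},{"translation":[40,0,2],"twist":[0,0.003,0.01],"grip":-0.15},{"translation":[40,0,2],"twist":[0,0.003,0.01],"grip":-0.15},{"translation":[40,0,2],"twist":[0,0.003,0.01],"grip":-0.15},{"translation":[40,0,2],"twist":[0,0.002,0.01],"grip":-0.15},{"translation":[40,0,2],"twist":[0,0.002,0.01],"grip":-0.15},{"translation":[40,0,2],"twist":[0,0.002,0.01],"grip":-0.15},{"translation":[40,0,2],"twist":[0,0.002,0.01],"grip":-0.15},{"translation":[35,0,2],"twist":[0,0,0.005],"grip":-0.15},{"translation":[20,0,0],"twist":[0,0,0],"grip":-0.15}]'
python3 - <<'E'
from h import *
go([.5803,.191,.19],down(10.7))
snap('wrist','w5.png');P,p=cloud('wrist');z=P[...,2]
rk=(P[...,0]<.75)&(P[...,0]>.38)&(P[...,1]>.06)&(P[...,1]<.30)&(z>.135)&(z<.155)
n,l,s,c=cv2.connectedComponentsWithStats(rk.astype(np.uint8))
for i in range(1,n):
    if s[i,4]>40: print(cv2.minAreaRect((P[l==i][:,:2]*1000).astype(np.float32)),p[l==i].mean(0).round(),P[l==i].mean(0))
E
```

```text
t: 20.5
tool_pos: [0.5964, 0.1908, 0.2135]
orientation: [1.964, 2.434, 0.019]
force: [-0.3, -1.2, -0.4]
opening: 0.0395
t 20.5 tcp [0.5964 0.1908 0.2135] ori [1.964 2.434 0.019] F [-0.3 -1.2 -0.4] open 0.0395
[[-0.211, 0.977, 0.018], [0.977, 0.211, 0.001], [-0.003, 0.018, -1.0]] q [ 0.23  0.17  1.39 -0.    1.56  0.02]
total tool mm [  3.6 -16.1  23.3] per row [ 0.4 -1.6  2.3]
total twist [0.0181 0.0029 0.0262] per row [0.0018 0.0003 0.0026]
((472.91986083984375, 172.8026123046875), (15.419447898864746, 90.50790405273438), 11.38563060760498) [113. 106.  56.] [0.47414857 0.17523287 0.14717889]
((583.1981811523438, 192.04763793945312), (13.608681678771973, 89.86973571777344), 11.011534690856934) [162.  68.  55.] [0.58254918 0.19472293 0.14898158]
((637.2412109375, 204.6934814453125), (14.90155029296875, 88.95108795166016), 10.945549964904785) [146. 140.  73.] [0.63551675 0.20944983 0.14844671]
```

View pics/w5.png

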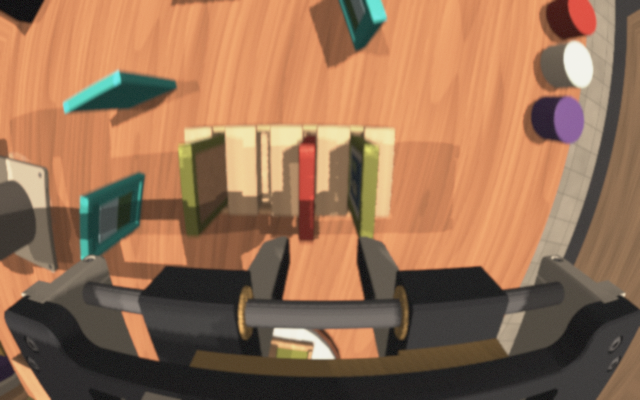

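```bash
python3 -m pendant '[{"translation":[1,-5,3],"twist":[0.006,0.001,0.01],"grip":-0.15},{"translation":[1,-5,3],"twist":[0.006,0.001,0.008],"grip":-0.15},{"translation":[1,-4,3],"twist":[0.006,0.001,0.008],"grip":-0.15},{"translation":[0,0,3],"twist":[0,0,0],"grip":-0.15},{"translation":[0,0,6],"twist":[0,0,0],"grip":-0.15},{"translation":[0,0,10],"twist":[0,0,0],"grip":-0.15},{"translation":[0,0,10],"twist":[0,0,0],"grip":-0.15},{"translation":[0,0,10],"twist":[0,0,0],"grip":-0.15},{"translation":[0,0,5],"twist":[0,0,0],"grip":-0.15},{"translation":[0,0,0],"twist":[0,0,0],"grip":-0.15}]'
python3 - <<'E'
from h import *
go([.5815,.1915,.085],down(10.8))
E
```

```text
t: 21.55
tool_pos: [0.5809, 0.1897, 0.1559]
orientation: [-2.0, -2.421, 0.001]
force: [0.1, 0.1, 0.1]
opening: 0.0395
t 21.55 tcp [0.5809 0.1897 0.1559] ori [-2.000e+00 -2.421e+00  1.000e-03] F [0.1 0.1 0.1] open 0.0395
[[-0.189, 0.982, -0.002], [0.982, 0.189, 0.0], [0.001, -0.002, -1.0]] q [0.23 0.18 1.49 0.   1.47 0.04]
total tool mm [ 1.6  1.  70.9] per row [0.2 0.1 7.1]
total twist [-0.0016 -0.0005  0.0012] per row [-0.0002 -0.0001  0.0001]
```

```bash
python3 -m pendant '[{"translation":[1,0.5,9],"twist":[0,0,0],"grip":-0.15},{"translation":[0,0.5,9],"twist":[0,0,0],"grip":-0.15},{"translation":[0,0,9],"twist":[0,0,0],"grip":-0.15},{"translation":[0,0,9],"twist":[0,0,0],"grip":-0.15},{"translation":[0,0,9],"twist":[0,0,0],"grip":-0.15},{"translation":[0,0,9],"twist":[0,0,0],"grip":-0.15},{"translation":[0,0,9],"twist":[0,0,0],"grip":-0.15},{"translation":[0,0,4],"twist":[0,0,0],"grip":-0.15},{"translation":[0,0,0],"twist":[0,0,0],"grip":-0.15},{"translation":[0,0,0],"twist":[0,0,0],"grip":-0.15}]'
python3 -c "
from h import *
go([.5815,.1915,.085],down(10.8))"
```

```text
t: 22.55
tool_pos: [0.5815, 0.1912, 0.0825]
orientation: [-1.999, -2.421, 0.002]
force: [-0.6, -0.1, 0.3]
opening: 0.0397
t 22.55 tcp [0.5815 0.1912 0.0825] ori [-1.999e+00 -2.421e+00  2.000e-03] F [-0.6 -0.1  0.3] open 0.0397
[[-0.189, 0.982, -0.002], [0.982, 0.189, 0.0], [0.001, -0.002, -1.0]] q [0.23 0.23 1.56 0.   1.35 0.04]
total tool mm [ 0.2  0.1 -2.5] per row [ 0.   0.  -0.3]
total twist [-0.0021 -0.0006  0.0016] per row [-0.0002 -0.0001  0.0002]
```

```bash
python3 -m pendant '[{"translation":[0,0,-2],"twist":[0,0,0],"grip":-1},{"translation":[0,0,0],"twist":[0,0,0],"grip":-1},{"translation":[0,0,0],"twist":[0,0,0],"grip":-1},{"translation":[0,0,0],"twist":[0,0,0],"grip":-1},{"translation":[0,0,0],"twist":[0,0,0],"grip":-1},{"translation":[0,0,0],"twist":[0,0,0],"grip":-1},{"translation":[0,0,0],"twist":[0,0,0],"grip":-1},{"translation":[0,0,-4],"twist":[0,0,0],"grip":-1},{"translation":[0,0,-6],"twist":[0,0,0],"grip":-1},{"translation":[0,0,-8],"twist":[0,0,0],"grip":-1}]' 30
python3 -m pendant '[{"translation":[0,0,-12],"twist":[0,0,0],"grip":-1},{"translation":[0,0,-12],"twist":[0,0,0],"grip":-1},{"translation":[0,0,-12],"twist":[0,0,0],"grip":-1},{"translation":[0,0,-12],"twist":[0,0,0],"grip":-1},{"translation":[0,0,-12],"twist":[0,0,0],"grip":-1},{"translation":[0,0,-12],"twist":[0,0,0],"grip":-1},{"translation":[0,0,-12],"twist":[0,0,0],"grip":-1},{"translation":[0,0,-12],"twist":[0,0,0],"grip":-1},{"translation":[0,0,-12],"twist":[0,0,0],"grip":-1},{"translation":[0,0,0],"twist":[0,0,0],"grip":-1}]'
python3 -c "
from h import *
snap('wrist','w6.png');st()"
```

```text
t: 23.55
tool_pos: [0.5812, 0.1911, 0.1037]
orientation: [-1.999, -2.421, 0.003]
force: [-0.0, -0.2, -1.7]
opening: 0.014
t: 24.55
tool_pos: [0.5832, 0.1916, 0.2263]
orientation: [1.999, 2.421, 0.006]
force: [-0.1, -0.1, -1.9]
opening: 0.0137
t 24.6 tcp [0.5828 0.1915 0.2251] ori [2.    2.421 0.004] F [ 0.1 -0.5 -0.6] open 0.0137
[[-0.189, 0.982, 0.003], [0.982, 0.189, 0.001], [0.001, 0.003, -1.0]] q [0.23 0.15 1.39 0.   1.59 0.04]
```

View pics/w6.png

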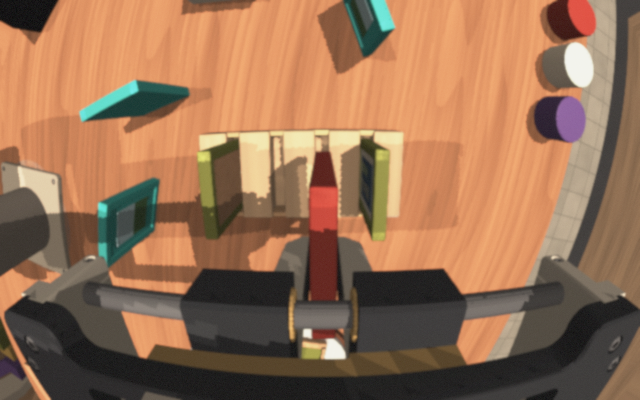

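```bash
python3 - <<'E'
from h import *
go([.500,.04,.235],down(3.0,0),10)
E
```

```text
t 24.6 tcp [0.5828 0.1915 0.2251] ori [2.    2.421 0.004] F [ 0.1 -0.5 -0.6] open 0.0137
[[-0.189, 0.982, 0.003], [0.982, 0.189, 0.001], [0.001, 0.003, -1.0]] q [0.23 0.15 1.39 0.   1.59 0.04]
total tool mm [-133.1 -110.   -10.3] per row [-13.3 -11.   -1. ]
total twist [ 0.0027 -0.001   0.1378] per row [ 0.0003 -0.0001  0.0138]
```

```bash
python3 -m pendant '[{"translation":[-8,-7,-2],"twist":[0,0,0.014],"grip":-1},{"translation":[-14,-12,-2],"twist":[0,0,0.014],"grip":-1},{"translation":[-15,-13,-2],"twist":[0,0,0.014],"grip":-1},{"translation":[-15,-13,-2],"twist":[0,0,0.014],"grip":-1},{"translation":[-15,-12,-1],"twist":[0,0,0.014],"grip":-1},{"translation":[-15,-12,-1],"twist":[0,0,0.014],"grip":-1},{"translation":[-16,-11,0],"twist":[0,0,0.014],"grip":-1},{"translation":[-17,-11,0],"twist":[0,0,0.014],"grip":-1},{"translation":[-17,-9,0],"twist":[0,0,0.014],"grip":-1},{"translation":[-17,-3,0],"twist":[0,0,0.012],"grip":-1}]'
python3 - <<'E'
from h import *
go([.5055,-.1908,.20],down(3.0,10),10)
E
```

```text
t: 25.6
tool_pos: [0.4864, 0.0215, 0.2262]
orientation: [-2.168, -2.262, 0.016]
force: [0.2, 0.6, -1.8]
opening: 0.0138
t 25.6 tcp [0.4864 0.0215 0.2262] ori [-2.168 -2.262  0.016] F [ 0.2  0.6 -1.8] open 0.0138
[[-0.042, 0.999, -0.013], [0.999, 0.042, -0.002], [-0.001, -0.013, -1.0]] q [-0.06 -0.18  1.72 -0.    1.61 -0.1 ]
total tool mm [-212.9   10.5   26.3] per row [-21.3   1.    2.6]
total twist [ 1.613e-01  1.000e-04 -1.020e-02] per row [ 0.0161  0.     -0.001 ]
```

```bash
python3 -m pendant '[{"translation":[-22,1,2],"twist":[0.018,0,-0.001],"grip":-1},{"translation":[-23,1,2],"twist":[0.018,0,-0.001],"grip":-1},{"translation":[-23,1,2],"twist":[0.018,0,-0.001],"grip":-1},{"translation":[-23,1,2],"twist":[0.018,0,-0.001],"grip":-1},{"translation":[-23,1,2],"twist":[0.018,0,-0.001],"grip":-1},{"translation":[-23,1,2],"twist":[0.018,0,-0.001],"grip":-1},{"translation":[-23,1,2],"twist":[0.018,0,-0.001],"grip":-1},{"translation":[-23,1,2],"twist":[0.018,0,-0.001],"grip":-1},{"translation":[-17,1,1],"twist":[0.01,0,0],"grip":-1},{"translation":[-8,0,0],"twist":[0,0,0],"grip":-1}]'
python3 - <<'E'
from h import *
go([.5055,-.1908,.145],down(3.0,10),10)
snap('wrist');P,p=cloud('wrist');z=P[...,2]
Q=P-np.array([.554,-.1883,0]);c,s=np.cos(np.radians(3)),np.sin(np.radians(3)); x=c*Q[...,0]+s*Q[...,1]; y=-s*Q[...,0]+c*Q[...,1]
m=(abs(x)<.06)&(abs(y)<.13)&(z>.132)&(z<.148); print('panel top',x[m].min(),x[m].max(),y[m].min(),y[m].max(),z[m].mean(),cv2.minAreaRect((P[m][:,:2]*1000).astype(np.float32)))
snap('top');P,p=cloud('top');z=P[...,2];Q=P-np.array([.554,-.1883,0])
x=c*Q[...,0]+s*Q[...,1]; y=-s*Q[...,0]+c*Q[...,1]
m=(abs(x)<.06)&(abs(y)<.13)&(z>.132)&(z<.148); print('top panel',m.sum(),x[m].min(),x[m].max(),y[m].min(),y[m].max(),cv2.minAreaRect((P[m][:,:2]*1000).astype(np.float32)))
E
```

```text
t: 26.6
tool_pos: [0.4922, -0.1978, 0.2005]
orientation: [-2.081, -2.167, 0.198]
force: [-0.4, -0.5, -1.8]
opening: 0.0138
t 26.6 tcp [ 0.4922 -0.1978  0.2005] ori [-2.081 -2.167  0.198] F [-0.4 -0.5 -1.8] open 0.0138
[[-0.04, 0.982, -0.184], [0.999, 0.04, -0.004], [0.003, -0.184, -0.983]] q [-0.42  0.13  1.48 -0.08  1.7  -0.46]
total tool mm [ 6.3 23.5 52.1] per row [0.6 2.4 5.2]
total twist [-0.0106 -0.0052 -0.0112] per row [-0.0011 -0.0005 -0.0011]
panel top -0.03508730874568295 0.03841197965148961 -0.06786980215401141 0.10786752292273444 0.14202172579934222 ((554.5106811523438, -168.3824920654297), (72.91394805908203, 175.84164428710938), 2.6055614948272705)
top panel 801 -0.03619823048620172 0.03582163681498536 -0.005689720120412392 0.10698968291223868 ((551.0382690429688, -137.54884338378906), (71.9555435180664, 112.37832641601562), 2.421401262283325)
```

```bash
python3 -m pendant '[{"translation":[2,5,0],"twist":[-0.002,-0.001,-0.002],"grip":-1},{"translation":[2,5,0],"twist":[-0.002,-0.001,-0.002],"grip":-1},{"translation":[2,5,4],"twist":[-0.002,-0.001,-0.002],"grip":-1},{"translation":[0,4,8],"twist":[-0.002,-0.001,-0.002],"grip":-1},{"translation":[0,2,8],"twist":[-0.002,-0.001,-0.002],"grip":-1},{"translation":[0,1,8],"twist":[0,0,0],"grip":-1},{"translation":[0,0,8],"twist":[0,0,0],"grip":-1},{"translation":[0,0,8],"twist":[0,0,0],"grip":-1},{"translation":[0,0,3],"twist":[0,0,0],"grip":-1},{"translation":[0,0,0],"twist":[0,0,0],"grip":-1}]'
python3 - <<'E'
from h import *
s=robot.read_state(); Rm=R.from_rotvec(s['orientation']).as_matrix(); print('foot',s['tool_pos']+.0775*Rm[:,2])
go([.5055,-.1908,.1235],down(2.8,10),10)
E
```

```text
t: 27.7
tool_pos: [0.5064, -0.1858, 0.1459]
orientation: [-2.072, -2.191, 0.189]
force: [0.1, 0.1, -1.0]
opening: 0.0137
foot [ 0.4931171  -0.18642578  0.06951393]
t 27.7 tcp [ 0.5064 -0.1858  0.1459] ori [-2.072 -2.191  0.189] F [ 0.1  0.1 -1. ] open 0.0137
[[-0.056, 0.984, -0.172], [0.998, 0.055, -0.008], [0.001, -0.172, -0.985]] q [-0.39  0.17  1.53 -0.07  1.6  -0.44]
total tool mm [-5.   2.6 22.2] per row [-0.5  0.3  2.2]
total twist [ 0.0015 -0.      0.0071] per row [ 0.0001 -0.      0.0007]
```

```bash
python3 -m pendant '[{"translation":[-2,0.5,3],"twist":[0,0,0.003],"grip":-1},{"translation":[-2,0.5,3],"twist":[0,0,0.003],"grip":-1},{"translation":[-1,0.5,3],"twist":[0,0,0],"grip":-1},{"translation":[0,0.5,3],"twist":[0,0,0],"grip":-1},{"translation":[0,0.4,2],"twist":[0,0,0],"grip":-1},{"translation":[0,0.3,2],"twist":[0,0,0],"grip":-1},{"translation":[0,0.2,1],"twist":[0,0,0],"grip":-1},{"translation":[0,0.2,1],"twist":[0,0,0],"grip":-1},{"translation":[0,0,0],"twist":[0,0,0],"grip":-1},{"translation":[0,0,0],"twist":[0,0,0],"grip":-1}]'
python3 - <<'E'
from h import *
s=robot.read_state(); Rm=R.from_rotvec(s['orientation']).as_matrix(); print('foot',s['tool_pos']+.0775*Rm[:,2])
go([.5055,-.1908,.1235],down(2.8,10),10)
E
```

```text
t: 28.7
tool_pos: [0.5075, -0.1919, 0.1273]
orientation: [-2.082, -2.186, 0.188]
force: [0.7, 0.7, -1.7]
opening: 0.0139
foot [ 0.49430751 -0.19262671  0.05091038]
t 28.7 tcp [ 0.5075 -0.1919  0.1273] ori [-2.082 -2.186  0.188] F [ 0.7  0.7 -1.7] open 0.0139
[[-0.049, 0.984, -0.17], [0.999, 0.048, -0.009], [-0.001, -0.17, -0.985]] q [-0.4   0.19  1.54 -0.07  1.56 -0.44]
total tool mm [ 1.2 -1.3  4.1] per row [ 0.1 -0.1  0.4]
total twist [ 0.0035  0.0009 -0.0001] per row [ 0.0004  0.0001 -0.    ]
```

```bash
python3 -m pendant '[{"translation":[0,0,1],"twist":[0,0,0],"grip":-1},{"translation":[0,0,1],"twist":[0,0,0],"grip":-1},{"translation":[0,0,1],"twist":[0,0,0],"grip":-1},{"translation":[0,0,0],"twist":[0,0,0],"grip":-1},{"translation":[0,0,0],"twist":[0,0,0],"grip":-1},{"translation":[0,0,0],"twist":[0,0,0],"grip":-1},{"translation":[0,0,0],"twist":[0,0,0],"grip":-1},{"translation":[0,0,0],"twist":[0,0,0],"grip":-1},{"translation":[0,0,0],"twist":[0,0,0],"grip":-1},{"translation":[0,0,0],"twist":[0,0,0],"grip":-1}]'
python3 -c "
from h import *
s=robot.read_state(); Rm=R.from_rotvec(s['orientation']).as_matrix(); print('foot',s['tool_pos']+.0775*Rm[:,2]);st()"
```

```text
t: 29.7
tool_pos: [0.5072, -0.192, 0.1245]
orientation: [-2.082, -2.187, 0.188]
force: [0.3, -1.1, -2.5]
opening: 0.0136
foot [ 0.49411307 -0.19275311  0.04815489]
t 29.7 tcp [ 0.5072 -0.192   0.1245] ori [-2.082 -2.187  0.188] F [ 0.3 -1.1 -2.5] open 0.0136
[[-0.049, 0.984, -0.169], [0.999, 0.048, -0.01], [-0.001, -0.169, -0.986]] q [-0.4   0.19  1.55 -0.07  1.56 -0.44]
```

Not quite in contact; 1–2 mm more, then release gently with a small opening.

```bash
python3 -m pendant '[{"translation":[0,0,1],"twist":[0,0,0],"grip":-1},{"translation":[0,0,1],"twist":[0,0,0],"grip":-1},{"translation":[0,0,0],"twist":[0,0,0],"grip":-1},{"translation":[0,0,0],"twist":[0,0,0],"grip":-0.6},{"translation":[0,0,0],"twist":[0,0,0],"grip":-0.5},{"translation":[0,0,0],"twist":[0,0,0],"grip":-0.45},{"translation":[0,0,0],"twist":[0,0,0],"grip":-0.45},{"translation":[0,0,0],"twist":[0,0,0],"grip":-0.45},{"translation":[0,0,0],"twist":[0,0,0],"grip":-0.45},{"translation":[0,0,0],"twist":[0,0,0],"grip":-0.45}]'
python3 -m pendant '[{"translation":[0,0,-2],"twist":[0,0,0],"grip":-0.45},{"translation":[0,0,-4],"twist":[0,0,0],"grip":-0.45},{"translation":[0,0,-6],"twist":[0,0,0],"grip":-0.45},{"translation":[0,0,-8],"twist":[0,0,0],"grip":-0.45},{"translation":[0,0,-10],"twist":[0,0,0],"grip":-0.45},{"translation":[0,0,-20],"twist":[0,0,0],"grip":-0.3},{"translation":[0,0,-20],"twist":[0,0,0],"grip":-0.2},{"translation":[0,0,-30],"twist":[0,0,0],"grip":-0.2},{"translation":[0,0,-20],"twist":[0,0,0],"grip":-0.2},{"translation":[0,0,0],"twist":[0,0,0],"grip":-0.2}]'
python3 - <<'E'
from h import *
st(); snap('wrist','w7.png')
P,p=cloud('wrist');Q=P-np.array([.555,-.1883,0]);c,s=np.cos(np.radians(2.8)),np.sin(np.radians(2.8)); x=c*Q[...,0]+s*Q[...,1]; y=-s*Q[...,0]+c*Q[...,1];z=P[...,2]
m=(z>.168)&(z<.195)&(abs(x)<.08)&(abs(y)<.1)
print('top edge',m.sum(),np.median(x[m]),np.median(y[m]),y[m].min(),y[m].max(),np.median(z[m]),cv2.minAreaRect((P[m][:,:2]*1000).astype(np.float32)))
E
```

```text
t: 30.7
tool_pos: [0.5078, -0.1925, 0.1246]
orientation: [-2.084, -2.188, 0.187]
force: [0.9, -0.2, 0.3]
opening: 0.0259
t: 31.7
tool_pos: [0.5294, -0.1911, 0.2528]
orientation: [-2.086, -2.19, 0.186]
force: [1.4, 0.9, -0.2]
opening: 0.0375
t 31.7 tcp [ 0.5294 -0.1911  0.2528] ori [-2.086 -2.19   0.186] F [ 1.4  0.9 -0.2] open 0.0375
[[-0.049, 0.985, -0.164], [0.999, 0.048, -0.012], [-0.004, -0.165, -0.986]] q [-0.38  0.18  1.32 -0.07  1.79 -0.44]
top edge 1412 -0.034247639151916025 0.0038798928029047794 -0.045677220919224146 0.04426828183448981 0.1859088710490976 ((521.1998291015625, -190.71136474609375), (16.764041900634766, 90.35467529296875), 5.851780891418457)
```

View pics/w7.png

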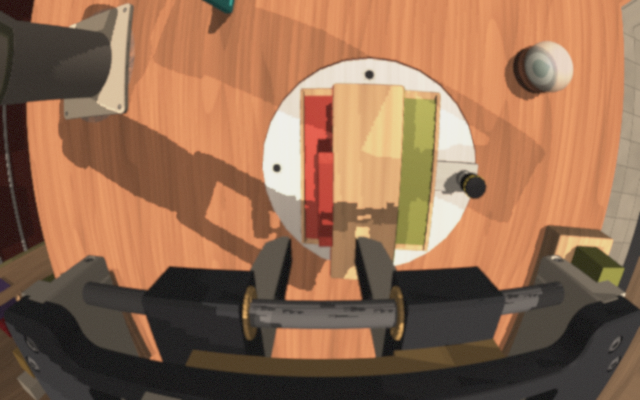

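```bash
python3 -m pendant '[{"translation":[0,10,0],"twist":[-0.02,0,0],"grip":0},{"translation":[0,17,0],"twist":[-0.02,0,0],"grip":0},{"translation":[1,18,0],"twist":[-0.02,0,0],"grip":0},{"translation":[1,18,0],"twist":[-0.02,0,0],"grip":0},{"translation":[1,18,0],"twist":[-0.02,0,0],"grip":0},{"translation":[1,18,0],"twist":[-0.02,0,0],"grip":0},{"translation":[1,18,0],"twist":[-0.02,0,0],"grip":0},{"translation":[1,18,0],"twist":[-0.02,0,0],"grip":0},{"translation":[0,15,0],"twist":[-0.01,0,0],"grip":0},{"translation":[0,6,0],"twist":[0,0,0],"grip":0}]'
python3 -m pendant '[{"translation":[0,0,0],"twist":[0,0,-0.14],"grip":0},{"translation":[0,0,0],"twist":[0,0,-0.15],"grip":0},{"translation":[0,0,0],"twist":[0,0,-0.15],"grip":0},{"translation":[0,0,0],"twist":[0,0,-0.15],"grip":0},{"translation":[0,0,0],"twist":[0,0,-0.15],"grip":0},{"translation":[0,0,0],"twist":[0,0,-0.15],"grip":0},{"translation":[0,0,0],"twist":[0,0,-0.15],"grip":0},{"translation":[0,0,0],"twist":[0,0,-0.15],"grip":0},{"translation":[0,0,0],"twist":[0,0,-0.15],"grip":0},{"translation":[0,0,0],"twist":[0,0,-0.15],"grip":0}]'
python3 - <<'E'
from h import *
go([.6838,-.182,.15],down(93),10)
E
```

```text
t: 32.75
tool_pos: [0.6955, -0.1737, 0.2283]
orientation: [2.163, 2.273, 0.013]
force: [0.9, 0.6, -0.7]
opening: 0.0467
t: 33.75
tool_pos: [0.6996, -0.1713, 0.2213]
orientation: [0.039, 3.138, 0.01]
force: [-0.2, -0.5, -0.3]
opening: 0.0465
t 33.75 tcp [ 0.6996 -0.1713  0.2213] ori [0.039 3.138 0.01 ] F [-0.2 -0.5 -0.3] open 0.0465
[[-1.0, 0.025, 0.003], [0.025, 1.0, 0.006], [-0.003, 0.006, -1.0]] q [-0.32  0.45  1.04  0.01  1.65 -1.86]
total tool mm [ 15.7 -11.6  71.2] per row [ 1.6 -1.2  7.1]
total twist [ 0.0062  0.0036 -0.0774] per row [ 0.0006  0.0004 -0.0077]
```

```bash
python3 -m pendant '[{"translation":[3,-2,7],"twist":[0,0,-0.015],"grip":0},{"translation":[3,-2,7],"twist":[0,0,-0.015],"grip":0},{"translation":[3,-2,7],"twist":[0,0,-0.015],"grip":0},{"translation":[3,-2,7],"twist":[0,0,-0.015],"grip":0},{"translation":[2,-2,7],"twist":[0,0,-0.01],"grip":0},{"translation":[1,-1,7],"twist":[0,0,0],"grip":0},{"translation":[0,0,7],"twist":[0,0,0],"grip":0},{"translation":[0,0,7],"twist":[0,0,0],"grip":0},{"translation":[0,0,7],"twist":[0,0,0],"grip":0},{"translation":[0,0,4],"twist":[0,0,0],"grip":0}]'
python3 - <<'E'
from h import *
go([.6838,-.182,.042],down(93),10)
E
```

```text
t: 34.75
tool_pos: [0.6834, -0.1826, 0.1461]
orientation: [-0.064, 3.14, 0.011]
force: [-0.2, -0.2, -0.3]
opening: 0.0464
t 34.75 tcp [ 0.6834 -0.1826  0.1461] ori [-0.064  3.14   0.011] F [-0.2 -0.2 -0.3] open 0.0464
[[-0.999, -0.04, 0.001], [-0.04, 0.999, 0.007], [-0.002, 0.007, -1.0]] q [-0.34  0.44  1.19  0.01  1.51 -1.95]
total tool mm [ -0.3  -0.2 104.1] per row [-0.  -0.  10.4]
total twist [ 0.0072  0.0016 -0.0119] per row [ 0.0007  0.0002 -0.0012]
```

```bash
python3 -m pendant '[{"translation":[0,0,12],"twist":[0,0,0],"grip":0},{"translation":[0,0,12],"twist":[0,0,0],"grip":0},{"translation":[0,0,12],"twist":[0,0,0],"grip":0},{"translation":[0,0,12],"twist":[0,0,0],"grip":0},{"translation":[0,0,12],"twist":[0,0,0],"grip":0},{"translation":[0,0,12],"twist":[0,0,0],"grip":0},{"translation":[0,0,12],"twist":[0,0,0],"grip":0},{"translation":[0,0,8],"twist":[0,0,0],"grip":0},{"translation":[0,0,5],"twist":[0,0,0],"grip":0},{"translation":[0,0,0],"twist":[0,0,0],"grip":0}]'
python3 - <<'E'
from h import *
go([.6838,-.182,.042],down(93),10)
E
```

```text
t: 35.75
tool_pos: [0.6823, -0.181, 0.0379]
orientation: [0.064, -3.139, -0.013]
force: [0.1, -0.2, -0.1]
opening: 0.0463
t 35.75 tcp [ 0.6823 -0.181   0.0379] ori [ 0.064 -3.139 -0.013] F [ 0.1 -0.2 -0.1] open 0.0463
[[-0.999, -0.041, -0.002], [-0.041, 0.999, 0.008], [0.001, 0.008, -1.0]] q [-0.34  0.52  1.29  0.01  1.34 -1.95]
total tool mm [-1.4 -1.  -4.1] per row [-0.1 -0.1 -0.4]
total twist [ 0.0084 -0.0013 -0.0117] per row [ 0.0008 -0.0001 -0.0012]
```

```bash
python3 -m pendant '[{"translation":[-1.4,-1,-2],"twist":[0.008,0,-0.01],"grip":0},{"translation":[0,0,0],"twist":[0,0,0],"grip":-1},{"translation":[0,0,0],"twist":[0,0,0],"grip":-1},{"translation":[0,0,0],"twist":[0,0,0],"grip":-1},{"translation":[0,0,0],"twist":[0,0,0],"grip":-1},{"translation":[0,0,0],"twist":[0,0,0],"grip":-1},{"translation":[0,0,0],"twist":[0,0,0],"grip":-1},{"translation":[0,0,0],"twist":[0,0,0],"grip":-1},{"translation":[0,0,0],"twist":[0,0,0],"grip":-1},{"translation":[0,0,0],"twist":[0,0,0],"grip":-1}]' 35
python3 -m pendant '[{"translation":[0,0,-4],"twist":[0,0,0],"grip":-1},{"translation":[0,0,-4],"twist":[0,0,0],"grip":-1},{"translation":[0,0,-4],"twist":[0,0,0],"grip":-1},{"translation":[0,0,-4],"twist":[0,0,0],"grip":-1},{"translation":[0,0,0],"twist":[0,0,0],"grip":-1},{"translation":[0,0,0],"twist":[0,0,0],"grip":-1},{"translation":[0,0,0],"twist":[0,0,0],"grip":-1},{"translation":[0,0,0],"twist":[0,0,0],"grip":-1},{"translation":[0,0,0],"twist":[0,0,0],"grip":-1},{"translation":[0,0,0],"twist":[0,0,0],"grip":-1}]' 35
python3 - <<'E'
from h import *
import h
h.A=np.array([.554,-.1885]); arc(-177)
E
```

```text
t: 36.75
tool_pos: [0.6854, -0.1825, 0.0425]
orientation: [-0.081, 3.138, -0.002]
force: [-0.0, -0.8, -1.9]
opening: 0.0277
t: 37.75
tool_pos: [0.6852, -0.1821, 0.054]
orientation: [-0.082, 3.14, -0.001]
force: [4.2, -0.9, -8.9]
opening: 0.0274
t 37.75 tcp [ 0.6852 -0.1821  0.054 ] ori [-8.20e-02  3.14e+00 -1.00e-03] F [ 4.2 -0.9 -8.9] open 0.0274
[[-0.999, -0.052, 0.001], [-0.052, 0.999, -0.001], [-0.001, -0.001, -1.0]] q [-0.33  0.51  1.28 -0.    1.36 -1.95]
knob angle 2.79 r mm 131.3 tool y yaw 92.98 tangent err 0.19 to go deg -179.79
```

```bash
python3 -m pendant '[{"translation":[0,0,-2],"twist":[0,0,0],"grip":-1},{"translation":[0,0,-2],"twist":[0,0,0],"grip":-1},{"translation":[0,-4,-0.5],"twist":[0,0,0.03],"grip":-1},{"translation":[0.2,-8,-0.5],"twist":[0,0,0.06],"grip":-1},{"translation":[0.6,-13,-0.5],"twist":[0,0,0.1],"grip":-1},{"translation":[0.6,-13,-0.5],"twist":[0,0,0.1],"grip":-1},{"translation":[0.6,-13,-0.5],"twist":[0,0,0.1],"grip":-1},{"translation":[0.6,-13,-0.5],"twist":[0,0,0.1],"grip":-1},{"translation":[0.6,-13,-0.5],"twist":[0,0,0.1],"grip":-1},{"translation":[0.6,-13,-0.5],"twist":[0,0,0.1],"grip":-1}]' 35
python3 - <<'E'
from h import *
import h
h.A=np.array([.554,-.1885]); arc(-177)
E
```

```text
t: 38.75
tool_pos: [0.657, -0.2692, 0.0572]
orientation: [-1.029, -2.965, 0.003]
force: [1.9, -1.0, -8.9]
opening: 0.0275
t 38.75 tcp [ 0.657  -0.2692  0.0572] ori [-1.029 -2.965  0.003] F [ 1.9 -1.  -8.9] open 0.0275
[[-0.785, 0.619, -0.004], [0.62, 0.785, -0.001], [0.003, -0.003, -1.0]] q [-0.46  0.51  1.27 -0.    1.37 -1.36]
knob angle -38.07 r mm 130.8 tool y yaw 51.72 tangent err -0.21 to go deg -138.93
```

```bash
python3 -m pendant '[{"translation":[0.7,-13,-0.3],"twist":[0,0,0.1],"grip":-1},{"translation":[0.7,-13,-0.3],"twist":[0,0,0.1],"grip":-1},{"translation":[0.7,-13,-0.3],"twist":[0,0,0.1],"grip":-1},{"translation":[0.7,-13,-0.3],"twist":[0,0,0.1],"grip":-1},{"translation":[0.7,-13,-0.3],"twist":[0,0,0.1],"grip":-1},{"translation":[0.7,-13,-0.3],"twist":[0,0,0.1],"grip":-1},{"translation":[0.7,-13,-0.3],"twist":[0,0,0.1],"grip":-1},{"translation":[0.7,-13,-0.3],"twist":[0,0,0.1],"grip":-1},{"translation":[0.7,-13,-0.3],"twist":[0,0,0.1],"grip":-1},{"translation":[0.7,-13,-0.3],"twist":[0,0,0.1],"grip":-1}]' 35
python3 - <<'E'
from h import *
import h
h.A=np.array([.554,-.1885]); arc(-177)
E
```

```text
t: 39.75
tool_pos: [0.532, -0.317, 0.056]
orientation: [-2.38, -2.031, 0.007]
force: [3.4, 2.1, -9.6]
opening: 0.0272
t 39.75 tcp [ 0.532 -0.317  0.056] ori [-2.38  -2.031  0.007] F [ 3.4  2.1 -9.6] open 0.0272
[[0.157, 0.987, -0.012], [0.988, -0.157, 0.007], [0.005, -0.013, -1.0]] q [-0.62  0.29  1.55 -0.    1.32 -0.46]
knob angle -99.7 r mm 130.3 tool y yaw -9.05 tangent err 0.65 to go deg -77.3
```

```bash
python3 -m pendant '[{"translation":[0.6,-13,-0.3],"twist":[0,0,0.105],"grip":-1},{"translation":[0.6,-13,-0.3],"twist":[0,0,0.105],"grip":-1},{"translation":[0.6,-13,-0.3],"twist":[0,0,0.1],"grip":-1},{"translation":[0.6,-13,-0.3],"twist":[0,0,0.1],"grip":-1},{"translation":[0.6,-13,-0.3],"twist":[0,0,0.1],"grip":-1},{"translation":[0.6,-13,-0.3],"twist":[0,0,0.1],"grip":-1},{"translation":[0.6,-13,-0.3],"twist":[0,0,0.1],"grip":-1},{"translation":[0.6,-13,-0.3],"twist":[0,0,0.1],"grip":-1},{"translation":[0.6,-13,-0.3],"twist":[0,0,0.1],"grip":-1},{"translation":[0.5,-9,-0.3],"twist":[0,0,0.07],"grip":-1}]' 35
python3 - <<'E'
from h import *
import h
h.A=np.array([.554,-.1885]); arc(-177)
E
```

```text
t: 40.75
tool_pos: [0.4317, -0.2352, 0.0591]
orientation: [-3.069, -0.581, 0.012]
force: [3.1, 1.4, -10.5]
opening: 0.0277
t 40.75 tcp [ 0.4317 -0.2352  0.0591] ori [-3.069 -0.581  0.012] F [  3.1   1.4 -10.5] open 0.0277
[[0.931, 0.365, -0.011], [0.366, -0.931, 0.016], [-0.005, -0.019, -1.0]] q [-0.61 -0.04  1.91  0.01  1.3   0.59]
knob angle -159.09 r mm 130.9 tool y yaw -68.56 tangent err 0.53 to go deg -17.91
```

```bash
python3 -m pendant '[{"translation":[0.5,-12,0],"twist":[0,0,0.095],"grip":-1},{"translation":[0.4,-11,0],"twist":[0,0,0.085],"grip":-1},{"translation":[0.2,-8,0],"twist":[0,0,0.06],"grip":-1},{"translation":[0.1,-4,0],"twist":[0,0,0.03],"grip":-1},{"translation":[0,-2,0],"twist":[0,0,0.01],"grip":-1},{"translation":[0,0,0],"twist":[0,0,0],"grip":-1},{"translation":[0,0,0],"twist":[0,0,0],"grip":-1},{"translation":[0,0,0],"twist":[0,0,0],"grip":-1},{"translation":[0,0,0],"twist":[0,0,0],"grip":-1},{"translation":[0,0,0],"twist":[0,0,0],"grip":-1}]' 35
python3 - <<'E'
from h import *
import h
h.A=np.array([.554,-.1885]); arc(-177)
E
```

```text
t: 41.75
tool_pos: [0.4231, -0.1964, 0.0603]
orientation: [-3.122, -0.118, 0.011]
force: [3.6, 1.5, -9.1]
opening: 0.0274
t 41.75 tcp [ 0.4231 -0.1964  0.0603] ori [-3.122 -0.118  0.011] F [ 3.6  1.5 -9.1] open 0.0274
[[0.997, 0.075, -0.008], [0.075, -0.997, 0.017], [-0.006, -0.017, -1.0]] q [-0.55 -0.12  1.98  0.01  1.3   0.94]
knob angle -176.53 r mm 131.1 tool y yaw -85.68 tangent err 0.85 to go deg -0.47
```

```bash
python3 -m pendant '[{"translation":[0,-0.5,2],"twist":[0,0,0],"grip":-1},{"translation":[0,0,2],"twist":[0,0,0],"grip":-1},{"translation":[0,0,2],"twist":[0,0,0],"grip":-1},{"translation":[0,0,2],"twist":[0,0,0],"grip":-1},{"translation":[0,0,2],"twist":[0,0,0],"grip":-1},{"translation":[0,0,2],"twist":[0,0,0],"grip":-1},{"translation":[0,0,2],"twist":[0,0,0],"grip":-1},{"translation":[0,0,2],"twist":[0,0,0],"grip":-1},{"translation":[0,0,0],"twist":[0,0,0],"grip":-1},{"translation":[0,0,0],"twist":[0,0,0],"grip":-1}]' 35
python3 - <<'E'
from h import *
import h
h.A=np.array([.554,-.1885]); arc(-177)
E
```

```text
t: 42.75
tool_pos: [0.4231, -0.196, 0.0438]
orientation: [-3.122, -0.118, 0.011]
force: [3.2, 1.1, -6.1]
opening: 0.0276
t 42.75 tcp [ 0.4231 -0.196   0.0438] ori [-3.122 -0.118  0.011] F [ 3.2  1.1 -6.1] open 0.0276
[[0.997, 0.075, -0.007], [0.075, -0.997, 0.017], [-0.006, -0.017, -1.0]] q [-0.55 -0.1   1.99  0.01  1.27  0.94]
knob angle -176.72 r mm 131.1 tool y yaw -85.68 tangent err 1.04 to go deg -0.28
```

```bash
python3 -m pendant '[{"translation":[0,0,1],"twist":[0,0,0],"grip":-1},{"translation":[0,0,0],"twist":[0,0,0],"grip":-0.2},{"translation":[0,0,0],"twist":[0,0,0],"grip":-0.2},{"translation":[0,0,0],"twist":[0,0,0],"grip":-0.2},{"translation":[0,0,0],"twist":[0,0,0],"grip":-0.2},{"translation":[0,0,-5],"twist":[0,0,0],"grip":-0.2},{"translation":[0,0,-12],"twist":[0,0,0],"grip":-0.2},{"translation":[0,0,-20],"twist":[0,0,0],"grip":-0.2},{"translation":[0,0,-20],"twist":[0,0,0],"grip":-0.2},{"translation":[0,0,-10],"twist":[0,0,0],"grip":-0.2}]'
python3 - <<'E'
from h import *
snap('wrist','w8.png');P,p=cloud('wrist'); z=P[...,2]
m=(z>.09)&(z<.125)&(np.hypot(P[...,0]-.425,P[...,1]+.195)<.022)
q=P[m]; print(m.sum(),np.median(q,0),cv2.minEnclosingCircle((q[:,:2]*1000).astype(np.float32)))
go([.40,.05,.23],down(11))
def fr():
    snap('top','t8.png');P,p=cloud('top');z=P[...,2]
    rk=(P[...,0]<.75)&(P[...,0]>.36)&(P[...,1]>.06)&(P[...,1]<.30)&(z>.12)&(z<.17)
    n,l,s,c=cv2.connectedComponentsWithStats(rk.astype(np.uint8))
    for i in range(1,n):
        if s[i,4]>40: print(cv2.minAreaRect((P[l==i][:,:2]*1000).astype(np.float32)),p[l==i].mean(0).round())
    rk=(abs(P[...,0]-.56)<.1)&(abs(P[...,1]+.19)<.08)&(z>.165)&(z<.2); q=P[rk]; print('redtop',rk.sum(),q.mean(0) if len(q) else 0,cv2.minAreaRect((q[:,:2]*1000).astype(np.float32)))
fr()
E
```

```text
t: 43.75
tool_pos: [0.4234, -0.1984, 0.1161]
orientation: [-3.124, -0.117, 0.011]
force: [0.3, -0.1, 0.3]
opening: 0.0376
1189 [ 0.42832248 -0.19636766  0.10479994] ((425.6835021972656, -196.50209045410156), 14.5607271194458)
t 43.8 tcp [ 0.4242 -0.1989  0.1175] ori [-3.125 -0.117  0.009] F [ 0.7 -0.6  2.2] open 0.0373
[[0.997, 0.075, -0.006], [0.075, -0.997, 0.014], [-0.005, -0.014, -1.0]] q [-0.56 -0.18  1.92  0.01  1.41  0.94]
total tool mm [  -6.  -251.5 -108.9] per row [ -0.6 -25.2 -10.9]
total twist [-0.0148 -0.0082 -1.6879] per row [-0.0015 -0.0008 -0.1688]
((635.2374877929688, 203.08619689941406), (14.779879570007324, 90.32005310058594), 11.39517593383789) [102. 101.  35.]
((470.3931884765625, 171.67401123046875), (13.917219161987305, 89.7275161743164), 11.082769393920898) [115. 114.  40.]
redtop 167 [ 0.58786655 -0.18288351  0.18396264] ((589.0009765625, -184.12338256835938), (17.277341842651367, 90.16790771484375), 4.85070276260376)
```

View pics/t8.png

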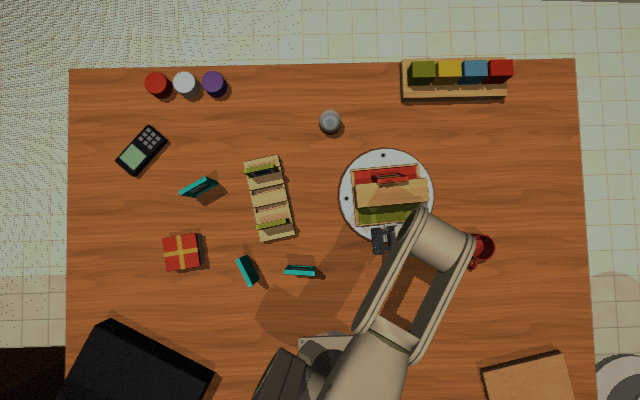

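```bash
python3 -m pendant '[{"translation":[0,0,-25],"twist":[0,0,-0.1],"grip":-0.15},{"translation":[0,0,-30],"twist":[0,0,-0.15],"grip":-0.15},{"translation":[0,0,-30],"twist":[0,0,-0.15],"grip":-0.15},{"translation":[0,0,-20],"twist":[0,0,-0.15],"grip":-0.15},{"translation":[0,0,0],"twist":[0,0,-0.15],"grip":-0.15},{"translation":[0,0,0],"twist":[0,0,-0.15],"grip":-0.15},{"translation":[0,0,0],"twist":[0,0,-0.15],"grip":-0.15},{"translation":[0,0,0],"twist":[0,0,-0.15],"grip":-0.15},{"translation":[0,0,0],"twist":[0,0,-0.15],"grip":-0.15},{"translation":[0,0,0],"twist":[0,0,-0.15],"grip":-0.15}]'
python3 - <<'E'
from h import *
go([.4715,.172,.20],down(11))
E
```

```text
t: 44.85
tool_pos: [0.4213, -0.1982, 0.2164]
orientation: [-2.247, -2.159, -0.003]
force: [-0.2, 0.5, -0.3]
opening: 0.0393
t 44.85 tcp [ 0.4213 -0.1982  0.2164] ori [-2.247 -2.159 -0.003] F [-0.2  0.5 -0.3] open 0.0393
[[0.04, 0.999, -0.016], [0.999, -0.04, 0.02], [0.019, -0.017, -1.0]] q [-0.56 -0.22  1.78  0.01  1.61 -0.52]
total tool mm [371.6  35.7  23. ] per row [37.2  3.6  2.3]
total twist [-0.0149 -0.0213 -0.232 ] per row [-0.0015 -0.0021 -0.0232]
```

```bash
python3 -m pendant '[{"translation":[37,4,2],"twist":[-0.001,-0.002,-0.023],"grip":-0.15},{"translation":[38,5,2],"twist":[-0.001,-0.002,-0.023],"grip":-0.15},{"translation":[38,6,2],"twist":[-0.001,-0.002,-0.023],"grip":-0.15},{"translation":[38,7,2],"twist":[-0.001,-0.002,-0.023],"grip":-0.15},{"translation":[38,8,2],"twist":[-0.001,-0.002,-0.023],"grip":-0.15},{"translation":[38,8,2],"twist":[-0.001,-0.002,-0.023],"grip":-0.15},{"translation":[38,9,2],"twist":[-0.001,-0.002,-0.023],"grip":-0.15},{"translation":[37,10,2],"twist":[-0.001,-0.002,-0.023],"grip":-0.15},{"translation":[30,11,2],"twist":[-0.001,-0.002,-0.023],"grip":-0.15},{"translation":[18,8,0],"twist":[0,0,-0.023],"grip":-0.15}]'
python3 - <<'E'
from h import *
go([.4715,.172,.16],down(11))
E
```

```text
t: 45.85
tool_pos: [0.4709, 0.1681, 0.1906]
orientation: [-1.979, -2.42, 0.014]
force: [1.5, -0.8, -0.0]
opening: 0.0397
t 45.85 tcp [0.4709 0.1681 0.1906] ori [-1.979 -2.42   0.014] F [ 1.5 -0.8 -0. ] open 0.0397
[[-0.198, 0.98, -0.018], [0.98, 0.198, 0.002], [0.006, -0.017, -1.0]] q [ 0.23 -0.13  1.74  0.01  1.55  0.04]
total tool mm [ 3.5  1.9 30.6] per row [0.4 0.2 3.1]
total twist [-0.0168 -0.0058  0.0076] per row [-0.0017 -0.0006  0.0008]
```

```bash
python3 -m pendant '[{"translation":[1.5,1,5],"twist":[-0.006,-0.002,0.003],"grip":-0.15},{"translation":[1.5,1,6],"twist":[-0.006,-0.002,0.002],"grip":-0.15},{"translation":[0.5,0,6],"twist":[-0.004,-0.002,0.002],"grip":-0.15},{"translation":[0,0,6],"twist":[0,0,0],"grip":-0.15},{"translation":[0,0,4],"twist":[0,0,0],"grip":-0.15},{"translation":[0,0,0],"twist":[0,0,0],"grip":-0.15},{"translation":[0,0,0],"twist":[0,0,0],"grip":-0.15},{"translation":[0,0,0],"twist":[0,0,0],"grip":-0.15},{"translation":[0,0,0],"twist":[0,0,0],"grip":-0.15},{"translation":[0,0,0],"twist":[0,0,0],"grip":-0.15}]'
cat >> h.py <<'E'
def rackw():
    snap('wrist');P,p=cloud('wrist');z=P[...,2]
    rk=(P[...,0]<.75)&(P[...,0]>.36)&(P[...,1]>.06)&(P[...,1]<.30)&(z>.135)&(z<.155)
    n,l,s,c=cv2.connectedComponentsWithStats(rk.astype(np.uint8))
    for i in range(1,n):
        if s[i,4]>40: print(cv2.minAreaRect((P[l==i][:,:2]*1000).astype(np.float32)),p[l==i].mean(0).round(),P[l==i].mean(0))
E
python3 - <<'E'
from h import *
go([.4715,.172,.084],down(11)); rackw()
E
```

```text
t: 46.85
tool_pos: [0.4705, 0.1699, 0.1584]
orientation: [-2.0, -2.421, 0.006]
force: [0.3, -0.5, 0.0]
opening: 0.0394
t 46.85 tcp [0.4705 0.1699 0.1584] ori [-2.    -2.421  0.006] F [ 0.3 -0.5  0. ] open 0.0394
[[-0.189, 0.982, -0.004], [0.982, 0.189, -0.002], [-0.002, -0.004, -1.0]] q [ 0.25 -0.12  1.79 -0.    1.48  0.06]
total tool mm [ 2.   1.7 74.4] per row [0.2 0.2 7.4]
total twist [-0.0039  0.0016 -0.0021] per row [-0.0004  0.0002 -0.0002]
((366.1651916503906, 269.4855041503906), (19.68146514892578, 14.713465690612793), 25.397789001464844) [101. 203. 189.] [0.3680317  0.26916669 0.14050654]
((472.5380554199219, 173.0582275390625), (14.440740585327148, 90.30847930908203), 10.950905799865723) [122. 114.  61.] [0.47173016 0.17672766 0.14888037]
((637.1024780273438, 204.417236328125), (16.264589309692383, 89.57746124267578), 10.905348777770996) [140. 134.  68.] [0.63403452 0.20648377 0.1466863 ]
```

```bash
python3 -m pendant '[{"translation":[1,1,9],"twist":[0,0,0],"grip":-0.15},{"translation":[1,0.5,10],"twist":[0,0,0],"grip":-0.15},{"translation":[0,0,10],"twist":[0,0,0],"grip":-0.15},{"translation":[0,0,10],"twist":[0,0,0],"grip":-0.15},{"translation":[0,0,10],"twist":[0,0,0],"grip":-0.15},{"translation":[0,0,10],"twist":[0,0,0],"grip":-0.15},{"translation":[0,0,8],"twist":[0,0,0],"grip":-0.15},{"translation":[0,0,3],"twist":[0,0,0],"grip":-0.15},{"translation":[0,0,0],"twist":[0,0,0],"grip":-0.15},{"translation":[0,0,0],"twist":[0,0,0],"grip":-0.15}]'
python3 - <<'E'
from h import *
go([.4715,.172,.085],down(11))
E
```

```text
t: 47.9
tool_pos: [0.47, 0.1721, 0.0803]
orientation: [-1.998, -2.42, 0.01]
force: [-0.2, -0.2, -0.0]
opening: 0.0395
t 47.9 tcp [0.47   0.1721 0.0803] ori [-1.998 -2.42   0.01 ] F [-0.2 -0.2 -0. ] open 0.0395
[[-0.189, 0.982, -0.006], [0.982, 0.189, -0.003], [-0.002, -0.007, -1.0]] q [ 0.25 -0.06  1.87 -0.    1.33  0.06]
total tool mm [-0.4  1.4 -4.7] per row [-0.   0.1 -0.5]
total twist [-0.0069  0.0017 -0.0017] per row [-0.0007  0.0002 -0.0002]
```

```bash
python3 -m pendant '[{"translation":[0,1.5,-4],"twist":[-0.006,0,0],"grip":-0.15},{"translation":[0,0,0],"twist":[0,0,0],"grip":-1},{"translation":[0,0,0],"twist":[0,0,0],"grip":-1},{"translation":[0,0,0],"twist":[0,0,0],"grip":-1},{"translation":[0,0,0],"twist":[0,0,0],"grip":-1},{"translation":[0,0,0],"twist":[0,0,0],"grip":-1},{"translation":[0,0,0],"twist":[0,0,0],"grip":-1},{"translation":[0,0,0],"twist":[0,0,0],"grip":-1},{"translation":[0,0,0],"twist":[0,0,0],"grip":-1},{"translation":[0,0,0],"twist":[0,0,0],"grip":-1}]' 30
python3 -m pendant '[{"translation":[0,0,-6],"twist":[0,0,0],"grip":-1},{"translation":[0,0,-12],"twist":[0,0,0],"grip":-1},{"translation":[0,0,-14],"twist":[0,0,0],"grip":-1},{"translation":[0,0,-14],"twist":[0,0,0],"grip":-1},{"translation":[0,0,-15],"twist":[0,0,0],"grip":-1},{"translation":[0,0,-15],"twist":[0,0,0],"grip":-1},{"translation":[0,0,-15],"twist":[0,0,0],"grip":-1},{"translation":[0,0,-15],"twist":[0,0,0],"grip":-1},{"translation":[0,0,-15],"twist":[0,0,0],"grip":-1},{"translation":[0,0,-10],"twist":[0,0,0],"grip":-1}]'
python3 - <<'E'
from h import *
c,s=np.cos(np.radians(2.9)),np.sin(np.radians(2.9))
for y in (-54,54):
    F=np.array([.554,-.1885,0])+np.array([-c*.062-s*y/1000,-s*.062+c*y/1000,.0475]); R_=down(2.9,10)
    T=F-.0775*R_.as_matrix()[:,2]; print(y,'foot',F.round(4),'tcp',T.round(4))
go([.43,.0,.23],down(2.9,0),10)
E
```

```text
t: 48.9
tool_pos: [0.4731, 0.1728, 0.0869]
orientation: [1.998, 2.42, 0.002]
force: [0.0, -0.7, 0.1]
opening: 0.0139
t: 49.9
tool_pos: [0.4728, 0.173, 0.2319]
orientation: [1.997, 2.418, 0.007]
force: [0.1, 1.3, -2.1]
opening: 0.0141
-54 foot [ 0.4948 -0.2456  0.0475] tcp [ 0.5083 -0.2449  0.1238]
54 foot [ 0.4893 -0.1377  0.0475] tcp [ 0.5028 -0.137   0.1238]
t 49.9 tcp [0.4728 0.173  0.2319] ori [1.997 2.418 0.007] F [ 0.1  1.3 -2.1] open 0.0141
[[-0.189, 0.982, 0.007], [0.982, 0.189, 0.0], [-0.001, 0.007, -1.0]] q [ 0.25 -0.16  1.69 -0.    1.6   0.06]
total tool mm [-161.8  -74.7    1.6] per row [-16.2  -7.5   0.2]
total twist [0.0071 0.0008 0.1397] per row [0.0007 0.0001 0.014 ]
```

```bash
python3 -m pendant '[{"translation":[-20,-4,0],"twist":[0.005,0,0.014],"grip":-1},{"translation":[-38,-6,0],"twist":[0.017,0,0.014],"grip":-1},{"translation":[-42,-5,0],"twist":[0.017,0,0.014],"grip":-1},{"translation":[-42,-4,1],"twist":[0.017,0,0.014],"grip":-1},{"translation":[-42,-4,1],"twist":[0.017,0,0.014],"grip":-1},{"translation":[-42,-3,1],"twist":[0.017,0,0.014],"grip":-1},{"translation":[-42,-2,1],"twist":[0.017,0,0.014],"grip":-1},{"translation":[-42,-1,1],"twist":[0.017,0,0.014],"grip":-1},{"translation":[-38,0,1],"twist":[0.017,0,0.014],"grip":-1},{"translation":[-25,0,0],"twist":[0.015,0,0.012],"grip":-1}]'
python3 - <<'E'
from h import *
go([.5083,-.2449,.18],down(2.9,10),10)
E
```

```text
t: 50.9
tool_pos: [0.4937, -0.2114, 0.24]
orientation: [-2.096, -2.214, 0.163]
force: [-0.3, 0.4, -1.9]
opening: 0.014
t 50.9 tcp [ 0.4937 -0.2114  0.24  ] ori [-2.096 -2.214  0.163] F [-0.3  0.4 -1.9] open 0.014
[[-0.055, 0.989, -0.137], [0.998, 0.053, -0.017], [-0.009, -0.138, -0.99]] q [-0.44  0.08  1.45 -0.08  1.73 -0.51]
total tool mm [-33.7  20.9  58. ] per row [-3.4  2.1  5.8]
total twist [0.0361 0.0099 0.0028] per row [0.0036 0.001  0.0003]
```

```bash
python3 -m pendant '[{"translation":[-6,3,4],"twist":[0.006,0.001,0],"grip":-1},{"translation":[-6,3,6],"twist":[0.006,0.002,0],"grip":-1},{"translation":[-6,3,8],"twist":[0.006,0.002,0],"grip":-1},{"translation":[-6,3,8],"twist":[0.006,0.002,0],"grip":-1},{"translation":[-5,3,8],"twist":[0.006,0.002,0],"grip":-1},{"translation":[-2,3,8],"twist":[0.004,0.001,0],"grip":-1},{"translation":[0,2,8],"twist":[0,0,0],"grip":-1},{"translation":[0,1,4],"twist":[0,0,0],"grip":-1},{"translation":[0,0,0],"twist":[0,0,0],"grip":-1},{"translation":[0,0,0],"twist":[0,0,0],"grip":-1}]'
python3 - <<'E'
from h import *
go([.5083,-.2449,.130],down(2.9,10),10)
E
```

```text
t: 51.9
tool_pos: [0.5085, -0.2423, 0.1785]
orientation: [-2.071, -2.187, 0.19]
force: [-0.7, -0.2, -1.0]
opening: 0.0135
t 51.9 tcp [ 0.5085 -0.2423  0.1785] ori [-2.071 -2.187  0.19 ] F [-0.7 -0.2 -1. ] open 0.0135
[[-0.054, 0.983, -0.175], [0.999, 0.054, -0.006], [0.003, -0.175, -0.985]] q [-0.47  0.21  1.42 -0.09  1.66 -0.53]
total tool mm [-2.7  8.1 47.8] per row [-0.3  0.8  4.8]
total twist [-0.0017 -0.0028  0.0041] per row [-0.0002 -0.0003  0.0004]
```

```bash
python3 -m pendant '[{"translation":[-1,0.9,5],"twist":[0,0,0.001],"grip":-1},{"translation":[-1,1,6],"twist":[0,0,0.001],"grip":-1},{"translation":[-0.5,1,6],"twist":[0,-0.001,0.001],"grip":-1},{"translation":[0,1,6],"twist":[0,-0.001,0],"grip":-1},{"translation":[0,1,6],"twist":[0,0,0],"grip":-1},{"translation":[0,1,6],"twist":[0,0,0],"grip":-1},{"translation":[0,1,6],"twist":[0,0,0],"grip":-1},{"translation":[0,0.5,3],"twist":[0,0,0],"grip":-1},{"translation":[0,0,1],"twist":[0,0,0],"grip":-1},{"translation":[0,0,0],"twist":[0,0,0],"grip":-1}]'
python3 - <<'E'
from h import *
s=robot.read_state(); Rm=R.from_rotvec(s['orientation']).as_matrix(); print('foot',s['tool_pos']+.079*Rm[:,2])
go([.5083,-.2449,.1245],down(2.9,10),10)
E
```

```text
t: 52.9
tool_pos: [0.5082, -0.245, 0.1296]
orientation: [-2.076, -2.186, 0.192]
force: [-0.3, -0.0, -1.6]
opening: 0.0139
foot [ 0.4944554  -0.24571763  0.05181415]
t 52.9 tcp [ 0.5082 -0.245   0.1296] ori [-2.076 -2.186  0.192] F [-0.3 -0.  -1.6] open 0.0139
[[-0.051, 0.983, -0.174], [0.999, 0.051, -0.009], [0.0, -0.174, -0.985]] q [-0.48  0.24  1.48 -0.09  1.57 -0.52]
total tool mm [0.1 1.  5. ] per row [0.  0.1 0.5]
total twist [-0.0005  0.0001  0.0008] per row [-0.0001  0.      0.0001]
```

Lower about 5 mm to contact, then release.

```bash
python3 -m pendant '[{"translation":[0,0.2,1.2],"twist":[0,0,0],"grip":-1},{"translation":[0,0.2,1.2],"twist":[0,0,0],"grip":-1},{"translation":[0,0.2,1.2],"twist":[0,0,0],"grip":-1},{"translation":[0,0,1],"twist":[0,0,0],"grip":-1},{"translation":[0,0,0],"twist":[0,0,0],"grip":-1},{"translation":[0,0,0],"twist":[0,0,0],"grip":-1},{"translation":[0,0,0],"twist":[0,0,0],"grip":-1},{"translation":[0,0,0],"twist":[0,0,0],"grip":-1},{"translation":[0,0,0],"twist":[0,0,0],"grip":-1},{"translation":[0,0,0],"twist":[0,0,0],"grip":-1}]'
python3 -c "
from h import *
s=robot.read_state(); Rm=R.from_rotvec(s['orientation']).as_matrix(); print('foot',s['tool_pos']+.079*Rm[:,2]);print(s['force'])"
```

```text
t: 53.9
tool_pos: [0.5087, -0.2455, 0.1259]
orientation: [-2.078, -2.187, 0.191]
force: [0.4, 0.8, -2.2]
opening: 0.0137
foot [ 0.49512675 -0.24626474  0.04806567]
[ 0.40454986  0.80833365 -2.2396318 ]
```

```bash
python3 -m pendant '[{"translation":[0,0,1],"twist":[0,0,0],"grip":-1},{"translation":[0,0,1],"twist":[0,0,0],"grip":-1},{"translation":[0,0,0],"twist":[0,0,0],"grip":-1},{"translation":[0,0,0],"twist":[0,0,0],"grip":-0.6},{"translation":[0,0,0],"twist":[0,0,0],"grip":-0.5},{"translation":[0,0,0],"twist":[0,0,0],"grip":-0.45},{"translation":[0,0,0],"twist":[0,0,0],"grip":-0.45},{"translation":[0,0,0],"twist":[0,0,0],"grip":-0.45},{"translation":[0,0,0],"twist":[0,0,0],"grip":-0.45},{"translation":[0,0,0],"twist":[0,0,0],"grip":-0.45}]'
python3 -m pendant '[{"translation":[0,0,-2],"twist":[0,0,0],"grip":-0.45},{"translation":[0,0,-4],"twist":[0,0,0],"grip":-0.45},{"translation":[0,0,-6],"twist":[0,0,0],"grip":-0.45},{"translation":[0,0,-8],"twist":[0,0,0],"grip":-0.45},{"translation":[0,0,-10],"twist":[0,0,0],"grip":-0.45},{"translation":[0,0,-20],"twist":[0,0,0],"grip":-0.3},{"translation":[0,0,-20],"twist":[0,0,0],"grip":-0.2},{"translation":[0,0,-30],"twist":[0,0,0],"grip":-0.2},{"translation":[0,0,-20],"twist":[0,0,0],"grip":-0.15},{"translation":[0,0,0],"twist":[0,0,0],"grip":-0.15}]'
python3 - <<'E'
from h import *
st(); snap('wrist','w9.png')
P,p=cloud('wrist');Q=P-np.array([.555,-.1885,0]);c,s=np.cos(np.radians(2.8)),np.sin(np.radians(2.8)); x=c*Q[...,0]+s*Q[...,1]; y=-s*Q[...,0]+c*Q[...,1];z=P[...,2]
for lo,hi in((-.08,0),(0,.08)):
    m=(z>.168)&(z<.195)&(x>lo)&(x<hi)&(abs(y)<.12)
    if m.sum(): print('top edge',m.sum(),np.median(x[m]),y[m].min(),y[m].max(),np.median(z[m]),cv2.minAreaRect((P[m][:,:2]*1000).astype(np.float32)))
go([.636,.2035,.20],down(11.2))
E
```

```text
t: 54.9
tool_pos: [0.5091, -0.2459, 0.125]
orientation: [-2.079, -2.189, 0.191]
force: [-0.7, -0.0, 0.4]
opening: 0.0254
t: 55.9
tool_pos: [0.5311, -0.2445, 0.2533]
orientation: [-2.081, -2.191, 0.189]
force: [0.4, -0.6, 0.4]
opening: 0.0397
t 55.9 tcp [ 0.5311 -0.2445  0.2533] ori [-2.081 -2.191  0.189] F [ 0.4 -0.6  0.4] open 0.0397
[[-0.051, 0.984, -0.168], [0.999, 0.05, -0.012], [-0.003, -0.168, -0.986]] q [-0.46  0.24  1.25 -0.09  1.79 -0.52]
top edge 1535 -0.03261721555629986 -0.09926405863938412 -0.009087319962948296 0.18541898143347946 ((524.908203125, -244.1890869140625), (15.13408374786377, 90.3835678100586), 4.222085475921631)
top edge 1744 0.034752737705054076 -0.042002399387667325 0.04822167341502385 0.18583197011349972 ((590.406982421875, -183.62374877929688), (16.384502410888672, 90.26658630371094), 3.9464454650878906)
t 55.95 tcp [ 0.5307 -0.2443  0.2518] ori [-2.08 -2.19  0.19] F [-0.3  0.3  0.3] open 0.0396
[[-0.051, 0.984, -0.169], [0.999, 0.05, -0.011], [-0.003, -0.169, -0.986]] q [-0.46  0.24  1.26 -0.09  1.79 -0.52]
total tool mm [442.  134.9  28.1] per row [44.2 13.5  2.8]
total twist [-0.1702 -0.0095 -0.1439] per row [-0.017  -0.0009 -0.0144]
```

View pics/w9.png

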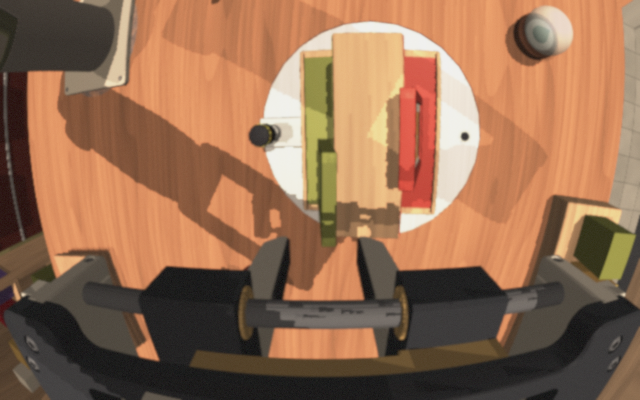

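```bash
python3 -m pendant '[{"translation":[40,12,0],"twist":[-0.018,0,-0.015],"grip":-0.15},{"translation":[44,13,1],"twist":[-0.018,-0.001,-0.015],"grip":-0.15},{"translation":[44,14,2],"twist":[-0.018,-0.001,-0.015],"grip":-0.15},{"translation":[44,15,3],"twist":[-0.018,-0.001,-0.015],"grip":-0.15},{"translation":[44,16,4],"twist":[-0.018,-0.001,-0.015],"grip":-0.15},{"translation":[44,16,5],"twist":[-0.018,-0.001,-0.015],"grip":-0.15},{"translation":[44,17,5],"twist":[-0.018,-0.001,-0.015],"grip":-0.15},{"translation":[44,18,5],"twist":[-0.018,-0.001,-0.015],"grip":-0.15},{"translation":[38,18,5],"twist":[-0.018,-0.001,-0.015],"grip":-0.15},{"translation":[25,10,3],"twist":[-0.008,0,-0.01],"grip":-0.15}]'
python3 - <<'E'
from h import *
go([.636,.2035,.16],down(11.2)); rackw()
E
```

```text
t: 56.95
tool_pos: [0.6243, 0.1921, 0.1902]
orientation: [-1.993, -2.417, 0.007]
force: [0.2, 0.1, -0.5]
opening: 0.0399
t 56.95 tcp [0.6243 0.1921 0.1902] ori [-1.993 -2.417  0.007] F [ 0.2  0.1 -0.5] open 0.0399
[[-0.191, 0.982, -0.01], [0.982, 0.191, 0.002], [0.004, -0.009, -1.0]] q [0.22 0.28 1.31 0.   1.56 0.03]
total tool mm [ 8.8 14.  30.1] per row [0.9 1.4 3. ]
total twist [-0.0092 -0.004  -0.0034] per row [-0.0009 -0.0004 -0.0003]
((366.7359313964844, 269.5057067871094), (20.746591567993164, 14.625530242919922), 25.15190887451172) [ 75. 164. 152.] [0.36916521 0.2694822  0.14015071]
((637.3252563476562, 204.30982971191406), (13.941256523132324, 90.15455627441406), 10.807027816772461) [133. 124.  65.] [0.63669938 0.20642172 0.14888698]
```

Rack is still where it was.

```bash
python3 -m pendant '[{"translation":[3,4,0],"twist":[-0.003,-0.001,0],"grip":-0.15},{"translation":[3,4,0],"twist":[-0.003,-0.001,0],"grip":-0.15},{"translation":[2,4,2],"twist":[-0.003,-0.001,0],"grip":-0.15},{"translation":[0,1,5],"twist":[0,0,0],"grip":-0.15},{"translation":[0,0,8],"twist":[0,0,0],"grip":-0.15},{"translation":[0,0,8],"twist":[0,0,0],"grip":-0.15},{"translation":[0,0,6],"twist":[0,0,0],"grip":-0.15},{"translation":[0,0,0],"twist":[0,0,0],"grip":-0.15},{"translation":[0,0,0],"twist":[0,0,0],"grip":-0.15},{"translation":[0,0,0],"twist":[0,0,0],"grip":-0.15}]'
python3 - <<'E'
from h import *
go([.6362,.2035,.085],down(11.1))
E
```

```text
t: 58.0
tool_pos: [0.6334, 0.2027, 0.1527]
orientation: [-1.996, -2.419, 0.008]
force: [0.5, -0.5, -0.7]
opening: 0.0399
t 58.0 tcp [0.6334 0.2027 0.1527] ori [-1.996 -2.419  0.008] F [ 0.5 -0.5 -0.7] open 0.0399
[[-0.19, 0.982, -0.007], [0.982, 0.19, -0.0], [0.001, -0.007, -1.0]] q [0.23 0.33 1.32 0.   1.5  0.04]
total tool mm [ 0.2  3.4 67.7] per row [0.  0.3 6.8]
total twist [-0.0073 -0.0013 -0.0024] per row [-0.0007 -0.0001 -0.0002]
```

```bash
python3 -m pendant '[{"translation":[0,1.5,6],"twist":[-0.004,-0.001,0],"grip":-0.15},{"translation":[0,1.5,9],"twist":[-0.003,0,0],"grip":-0.15},{"translation":[0,0,9],"twist":[0,0,0],"grip":-0.15},{"translation":[0,0,9],"twist":[0,0,0],"grip":-0.15},{"translation":[0,0,9],"twist":[0,0,0],"grip":-0.15},{"translation":[0,0,9],"twist":[0,0,0],"grip":-0.15},{"translation":[0,0,8],"twist":[0,0,0],"grip":-0.15},{"translation":[0,0,4],"twist":[0,0,0],"grip":-0.15},{"translation":[0,0,0],"twist":[0,0,0],"grip":-0.15},{"translation":[0,0,0],"twist":[0,0,0],"grip":-0.15}]'
python3 - <<'E'
from h import *
go([.6362,.2035,.086],down(11.1))
E
```

```text
t: 59.0
tool_pos: [0.636, 0.2034, 0.0833]
orientation: [-1.998, -2.423, 0.001]
force: [0.8, 0.6, 0.1]
opening: 0.0392
t 59.0 tcp [0.636  0.2034 0.0833] ori [-1.998e+00 -2.423e+00  1.000e-03] F [0.8 0.6 0.1] open 0.0392
[[-0.191, 0.982, -0.001], [0.982, 0.191, 0.0], [0.0, -0.001, -1.0]] q [0.23 0.37 1.39 0.   1.38 0.04]
total tool mm [ 0.   0.2 -2.7] per row [ 0.   0.  -0.3]
total twist [-0.0007 -0.0002 -0.002 ] per row [-0.0001 -0.     -0.0002]
```

```bash
python3 -m pendant '[{"translation":[0,0,-2],"twist":[0,0,0],"grip":-0.15},{"translation":[0,0,0],"twist":[0,0,0],"grip":-1},{"translation":[0,0,0],"twist":[0,0,0],"grip":-1},{"translation":[0,0,0],"twist":[0,0,0],"grip":-1},{"translation":[0,0,0],"twist":[0,0,0],"grip":-1},{"translation":[0,0,0],"twist":[0,0,0],"grip":-1},{"translation":[0,0,0],"twist":[0,0,0],"grip":-1},{"translation":[0,0,0],"twist":[0,0,0],"grip":-1},{"translation":[0,0,0],"twist":[0,0,0],"grip":-1},{"translation":[0,0,0],"twist":[0,0,0],"grip":-1}]' 30
python3 -m pendant '[{"translation":[0,0,-6],"twist":[0,0,0],"grip":-1},{"translation":[0,0,-12],"twist":[0,0,0],"grip":-1},{"translation":[0,0,-14],"twist":[0,0,0],"grip":-1},{"translation":[0,0,-14],"twist":[0,0,0],"grip":-1},{"translation":[0,0,-15],"twist":[0,0,0],"grip":-1},{"translation":[0,0,-15],"twist":[0,0,0],"grip":-1},{"translation":[0,0,-15],"twist":[0,0,0],"grip":-1},{"translation":[0,0,-15],"twist":[0,0,0],"grip":-1},{"translation":[0,0,-15],"twist":[0,0,0],"grip":-1},{"translation":[0,0,-10],"twist":[0,0,0],"grip":-1}]'
python3 - <<'E'
from h import *
go([.490,.08,.235],down(2.9,0),10)
E
```

```text
t: 60.0
tool_pos: [0.6374, 0.2038, 0.0877]
orientation: [1.998, 2.423, 0.004]
force: [-0.3, 0.4, -0.3]
opening: 0.0139
t: 61.0
tool_pos: [0.6368, 0.2036, 0.2311]
orientation: [1.997, 2.422, 0.004]
force: [-0.3, 0.5, -1.2]
opening: 0.014
t 61.0 tcp [0.6368 0.2036 0.2311] ori [1.997 2.422 0.004] F [-0.3  0.5 -1.2] open 0.014
[[-0.191, 0.982, 0.003], [0.982, 0.191, 0.001], [0.0, 0.003, -1.0]] q [0.23 0.3  1.21 0.   1.63 0.04]
total tool mm [ -93.4 -167.6   -4.6] per row [ -9.3 -16.8  -0.5]
total twist [ 0.0034 -0.0006  0.1411] per row [ 0.0003 -0.0001  0.0141]
```

```bash
python3 -m pendant '[{"translation":[-8,-12,-1],"twist":[0.005,0,0.014],"grip":-1},{"translation":[-11,-18,-1],"twist":[0.017,0,0.014],"grip":-1},{"translation":[-11,-18,-1],"twist":[0.017,0,0.014],"grip":-1},{"translation":[-11,-18,-1],"twist":[0.017,0,0.014],"grip":-1},{"translation":[-11,-18,-1],"twist":[0.017,0,0.014],"grip":-1},{"translation":[-12,-18,-1],"twist":[0.017,0,0.014],"grip":-1},{"translation":[-14,-18,-1],"twist":[0.017,0,0.014],"grip":-1},{"translation":[-16,-17,0],"twist":[0.017,0,0.014],"grip":-1},{"translation":[-18,-13,0],"twist":[0.017,0,0.014],"grip":-1},{"translation":[-18,-6,0],"twist":[0.015,0,0.014],"grip":-1}]'
python3 - <<'E'
from h import *
go([.498,-.137,.21],down(2.9,10),10)
E
```

```text
t: 62.0
tool_pos: [0.4937, 0.0517, 0.2541]
orientation: [-2.093, -2.2, 0.179]
force: [0.8, -0.2, -1.2]
opening: 0.0139
t 62.0 tcp [0.4937 0.0517 0.2541] ori [-2.093 -2.2    0.179] F [ 0.8 -0.2 -1.2] open 0.0139
[[-0.051, 0.987, -0.153], [0.999, 0.049, -0.016], [-0.009, -0.154, -0.988]] q [ 0.01  0.    1.51 -0.01  1.79 -0.04]
total tool mm [-188.3    1.9   46. ] per row [-18.8   0.2   4.6]
total twist [ 0.0202  0.0086 -0.0014] per row [ 0.002   0.0009 -0.0001]
```

```bash
python3 -m pendant '[{"translation":[-18,0,2],"twist":[0.002,0.001,0],"grip":-1},{"translation":[-22,0,3],"twist":[0.002,0.001,0],"grip":-1},{"translation":[-22,0,4],"twist":[0.002,0.001,0],"grip":-1},{"translation":[-22,0,5],"twist":[0.002,0.001,0],"grip":-1},{"translation":[-22,0,5],"twist":[0.002,0.001,0],"grip":-1},{"translation":[-22,0,5],"twist":[0.002,0.001,0],"grip":-1},{"translation":[-22,0,5],"twist":[0.002,0.001,0],"grip":-1},{"translation":[-18,0,5],"twist":[0.002,0.001,0],"grip":-1},{"translation":[-10,0,4],"twist":[0.002,0,0],"grip":-1},{"translation":[-4,0,2],"twist":[0.002,0,0],"grip":-1}]'
python3 - <<'E'
from h import *
go([.5028,-.137,.18],down(2.9,10),10)
E
```

```text
t: 63.0
tool_pos: [0.496, -0.1393, 0.2189]
orientation: [-2.083, -2.183, 0.19]
force: [-0.2, 0.3, -1.6]
opening: 0.0134
t 63.0 tcp [ 0.496  -0.1393  0.2189] ori [-2.083 -2.183  0.19 ] F [-0.2  0.3 -1.6] open 0.0134
[[-0.047, 0.984, -0.172], [0.999, 0.046, -0.009], [-0.001, -0.172, -0.985]] q [-0.32  0.07  1.5  -0.06  1.73 -0.38]
total tool mm [ 2.  13.5 37.2] per row [0.2 1.4 3.7]
total twist [ 0.0018  0.     -0.0036] per row [ 0.0002  0.     -0.0004]
```

```bash
python3 -m pendant '[{"translation":[1,3.2,6],"twist":[0,0,-0.001],"grip":-1},{"translation":[1,3.2,8],"twist":[0,0,-0.001],"grip":-1},{"translation":[0,3.2,8],"twist":[0,0,-0.001],"grip":-1},{"translation":[0,2.4,8],"twist":[0,0,0],"grip":-1},{"translation":[0,1.4,8],"twist":[0,0,0],"grip":-1},{"translation":[0,1.4,8],"twist":[0,0,0],"grip":-1},{"translation":[0,1.4,8],"twist":[0,0,0],"grip":-1},{"translation":[0,1.4,8],"twist":[0,0,0],"grip":-1},{"translation":[0,1,5],"twist":[0,0,0],"grip":-1},{"translation":[0,0,0],"twist":[0,0,0],"grip":-1}]'
python3 - <<'E'
from h import *
go([.5028,-.137,.1255],down(2.9,10),10)
E
```

```text
t: 64.0
tool_pos: [0.5029, -0.1333, 0.1426]
orientation: [-2.074, -2.188, 0.19]
force: [0.4, 0.5, -2.2]
opening: 0.0139
t 64.0 tcp [ 0.5029 -0.1333  0.1426] ori [-2.074 -2.188  0.19 ] F [ 0.4  0.5 -2.2] open 0.0139
[[-0.053, 0.983, -0.174], [0.999, 0.053, -0.008], [0.002, -0.174, -0.985]] q [-0.31  0.13  1.58 -0.06  1.6  -0.36]
total tool mm [-3.7  2.7 16.9] per row [-0.4  0.3  1.7]
total twist [-0.0001 -0.0012  0.0031] per row [-0.     -0.0001  0.0003]
```

```bash
python3 -m pendant '[{"translation":[-1.5,0.5,2.5],"twist":[0,0,0.001],"grip":-1},{"translation":[-1.2,0.5,3],"twist":[0,0,0.001],"grip":-1},{"translation":[-0.5,0.5,3],"twist":[0,0,0],"grip":-1},{"translation":[0,0.4,2],"twist":[0,0,0],"grip":-1},{"translation":[0,0.3,2],"twist":[0,0,0],"grip":-1},{"translation":[0,0.2,1],"twist":[0,0,0],"grip":-1},{"translation":[0,0.2,1],"twist":[0,0,0],"grip":-1},{"translation":[0,0,0],"twist":[0,0,0],"grip":-1},{"translation":[0,0,0],"twist":[0,0,0],"grip":-1},{"translation":[0,0,0],"twist":[0,0,0],"grip":-1}]'
python3 -c "
from h import *
s=robot.read_state(); Rm=R.from_rotvec(s['orientation']).as_matrix(); print('foot',s['tool_pos']+.0797*Rm[:,2]);print(s['force'])"
```

```text
t: 65.0
tool_pos: [0.5041, -0.1373, 0.1281]
orientation: [-2.078, -2.187, 0.188]
force: [-0.6, -0.0, -1.8]
opening: 0.0141
foot [ 0.49045958 -0.13798686  0.04961158]
[-0.55254502 -0.04852426 -1.80028058]
```

```bash
python3 -m pendant '[{"translation":[0,0.2,1],"twist":[0,0,0],"grip":-1},{"translation":[0,0.2,1],"twist":[0,0,0],"grip":-1},{"translation":[0,0,1],"twist":[0,0,0],"grip":-1},{"translation":[0,0,0],"twist":[0,0,0],"grip":-1},{"translation":[0,0,0],"twist":[0,0,0],"grip":-1},{"translation":[0,0,0],"twist":[0,0,0],"grip":-0.6},{"translation":[0,0,0],"twist":[0,0,0],"grip":-0.5},{"translation":[0,0,0],"twist":[0,0,0],"grip":-0.45},{"translation":[0,0,0],"twist":[0,0,0],"grip":-0.45},{"translation":[0,0,0],"twist":[0,0,0],"grip":-0.45}]'
python3 -m pendant '[{"translation":[0,0,0],"twist":[0,0,0],"grip":-0.45},{"translation":[0,0,-2],"twist":[0,0,0],"grip":-0.45},{"translation":[0,0,-4],"twist":[0,0,0],"grip":-0.45},{"translation":[0,0,-6],"twist":[0,0,0],"grip":-0.45},{"translation":[0,0,-8],"twist":[0,0,0],"grip":-0.45},{"translation":[0,0,-12],"twist":[0,0,0],"grip":-0.4},{"translation":[0,0,-20],"twist":[0,0,0],"grip":-0.3},{"translation":[0,0,-30],"twist":[0,0,0],"grip":-0.2},{"translation":[0,0,-30],"twist":[0,0,0],"grip":-0.2},{"translation":[0,0,-30],"twist":[0,0,0],"grip":-0.2}]'
python3 -m pendant '[{"translation":[0,-15,0],"twist":[0,0,0],"grip":-0.2},{"translation":[0,-25,0],"twist":[0,0,0],"grip":-0.2},{"translation":[15,-25,0],"twist":[0,0,0],"grip":-0.2},{"translation":[30,-15,0],"twist":[0,0,0],"grip":-0.2},{"translation":[35,0,0],"twist":[0,0,0],"grip":-0.2},{"translation":[35,0,0],"twist":[0,0,0],"grip":-0.2},{"translation":[30,0,0],"twist":[0,0,0],"grip":-0.2},{"translation":[15,0,0],"twist":[0,0,0],"grip":-0.2},{"translation":[0,0,0],"twist":[0,0,0],"grip":-0.2},{"translation":[0,0,0],"twist":[0,0,0],"grip":-0.2}]'
python3 - <<'E'
from h import *
st(); snap('wrist','w10.png'); snap('scene','s10.png'); snap('top','t10.png')
for n in ('wrist','top'):
    P,p=cloud(n);Q=P-np.array([.5545,-.1885,0]);c,s=np.cos(np.radians(2.9)),np.sin(np.radians(2.9)); x=c*Q[...,0]+s*Q[...,1]; y=-s*Q[...,0]+c*Q[...,1];z=P[...,2]
    for a,b,l,r in((-.08,0,-.12,0),(-.08,0,0,.12),(0,.08,-.12,.12)):
        m=(z>.168)&(z<.195)&(x>a)&(x<b)&(y>l)&(y<r)
        if m.sum()>10: print(n,'top edge',m.sum(),np.median(x[m]).round(4),y[m].min().round(4),y[m].max().round(4),np.median(z[m]).round(4),cv2.minAreaRect((P[m][:,:2]*1000).astype(np.float32))[1:])
    m=(z>.09)&(z<.125)&(np.hypot(P[...,0]-.425,P[...,1]+.195)<.02); print('knob',m.sum(),np.median(P[m],0) if m.any() else '')
a=cv2.imread('pics/s10.png')[110:290,180:440]; b=cv2.imread('pics/t10.png')[130:260,300:500]
cv2.imwrite('pics/c10.png',np.vstack([cv2.resize(a,(433,300)),cv2.resize(b,(433,281))]))
E
```

```text
t: 66.0
tool_pos: [0.5047, -0.1376, 0.126]
orientation: [-2.08, -2.188, 0.187]
force: [0.1, -0.5, -0.9]
opening: 0.0256
t: 67.0
tool_pos: [0.5277, -0.1355, 0.2714]
orientation: [-2.076, -2.184, 0.191]
force: [0.4, 0.1, 0.5]
opening: 0.0371
t: 68.0
tool_pos: [0.4431, 0.0237, 0.304]
orientation: [-2.093, -2.199, 0.173]
force: [0.3, -0.2, 1.1]
opening: 0.0374
t 68.0 tcp [0.4431 0.0237 0.304 ] ori [-2.093 -2.199  0.173] F [ 0.3 -0.2  1.1] open 0.0374
[[-0.05, 0.987, -0.151], [0.999, 0.048, -0.013], [-0.005, -0.151, -0.988]] q [-0.04 -0.14  1.56 -0.02  1.88 -0.1 ]
knob 9 [ 0.42423268 -0.1833691   0.09123323]
top top edge 178 -0.0353 -0.1007 -0.0097 0.1835 ((16.84935760498047, 90.91857147216797), 3.030874490737915)
top top edge 174 -0.0378 0.0085 0.0976 0.1841 ((16.68023681640625, 89.09612274169922), 3.166623592376709)
top top edge 165 0.0334 -0.0421 0.048 0.1843 ((16.398393630981445, 90.04878234863281), 2.5365309715270996)
knob 70 [ 0.42335349 -0.19560265  0.10292356]
```

View pics/c10.png

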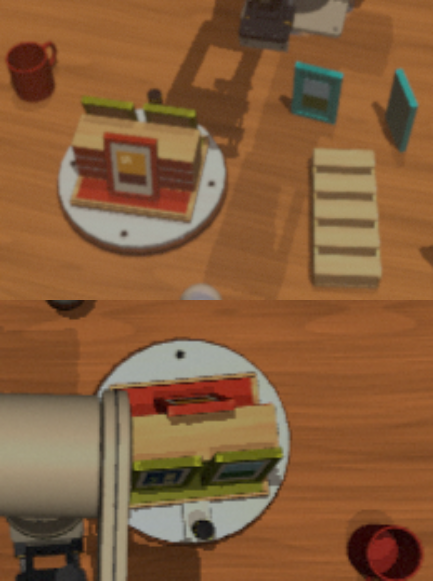

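```bash
python3 -c "
from plant import robot
print(robot.close_job())"
```

```text
the job is handed in; nothing more can be done
None
```

I restocked the display and handed the job in at about 68 s. The rack held one red frame and two green ones. I turned the display half round and pinned it in the customers' hole, then stood the red frame on its ledge. I turned it back, pinned it in the robot-side hole, and stood both green frames side by side.

**Last checks (top and scene cameras):**
- All three frames lean back on the panel with their pictures outwards, square to it within about 1°.
- In the deck's y, the red frame is centred at about +3 mm and the greens at about −55 and +53 mm, so the greens are 108 mm apart. From the placing poses, the leans are around 11°.
- The knob's top is at the same height as at the start, so the pin is home in the robot-side hole.
- The gripper is clear of everything. The mug and the turquoise frames look undisturbed. I did not measure how far the bystanders might have moved, and the gift box was not in the last crop.

**What disagreed or went wrong:**
- The fingertips are about 33 mm short of the reported TCP. My first grasp on the knob therefore closed on nothing just above it, without touching it, and I corrected for this afterwards.
- The wrist and top cameras disagreed by about 2 mm in x, so I used values in between.
- In the final check the wrist camera no longer had the frames in view, so those frame figures come from the top camera alone.

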